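# Walk the sample stand onto its marks and clip on the colour fobs

## Task

Walk the heavy display stand forward, without lifting it or turning it far askew, until it stands square inside the white tape marks: push its two near corners at the red and blue bumpers in turn with the fingers, in short pushes (left, right, left and so on, the lagging left one first). Then clip every colour fob that is on the table onto the stand's snap hook, by pressing its eye down past the sprung gate so that it hangs inside the hook with the gate shut, and leave the stand in its marks and the paint bottles alone.

Things in the scene. Friction and masses are not known exactly. Their poses are not given: they have to be found in the camera images.
- mark: Four white tape corner marks flat on the table (no obstacle); inner outline 190 mm along x by 250 mm along y. Origin at the outline's centre on the table; x is the forward way, away from the robot. The stand starts 120 to 140 mm short of the marks along their x, up to 8 mm to a side, turned 0.05 to 0.2 rad anticlockwise from above, so its left corner lags.
- stand: Heavy wooden display stand (1.3 to 1.9 kg, slides flat with 6 to 20 N): base 150 (x) x 220 (y) x 30 mm, with a steel post at x = 32 mm and a snap hook, 213 mm high in all. Origin at the centre of the base's underside; x forward, y left. The hook is an upright open U of 8 mm bar in the x-z plane at y = 0; its free leg (nose) is on the robot's side, its back leg at x = 22 mm.
- bumper_left: Red bumper on the near face of the stand's base at its left corner (60 mm wide, 2 to 28 mm above the table, standing 8 mm out); origin at its middle at table height (stand frame -78.5, 79 mm); its push face is 4.5 mm nearer the robot.
- bumper_right: Blue bumper, the same, at the near right corner (stand frame -78.5, -79 mm).
- gate (a joint): Brass sprung gate of the hook: hinged at stand x = 2, z = 200 mm, level across to the nose when shut (0 rad); swings only down into the hook, to 1.25 rad, against 0.03 to 0.05 N m (2 to 3 N at an eye). A level eye with the nose inside it, its centre 4 mm on the robot's side of the nose's axis, has passed once about 26 mm below z = 200 mm; the gate then snaps shut above it.
- nose (a point): Point on the axis of the nose at the height of the shut gate (stand frame -30, 0, 200 mm). The nose is an upright 8 mm bar from z = 148 mm to its rounded 10 mm tip, whose top is at z = 213 mm. The mouth behind it, 26 mm wide, ends at a steel block (x = 1 mm and beyond, 192 to 208 mm high).
- bend (a point): Middle of the hook's bottom bar (stand frame -4, 0, 135 mm; the level bar's axis runs from x = -20 to 12 mm), where the eyes end up hanging.
- fob_red: Sample fob with a red inlay, 30 g: wooden paddle 60 (x) x 22 (y) x 10 mm (z), lying flat, with a brass wire eye at its +x end. Origin at the centre of the paddle's underside. Three or all four of the fobs are there in a run.
- eye_red (a point): Centre of the red fob's eye, 47 mm along +x from the fob's origin and 5 mm above its underside; the eye is an eight-sided ring in the fob's x-y plane of 5 mm thick wire with a 25 mm hole, 38 mm over all.
- fob_green: Sample fob with a green inlay, 30 g: wooden paddle 60 (x) x 22 (y) x 10 mm (z), lying flat, with a brass wire eye at its +x end. Origin at the centre of the paddle's underside. Three or all four of the fobs are there in a run.
- eye_green (a point): Centre of the green fob's eye, 47 mm along +x from the fob's origin and 5 mm above its underside; the eye is an eight-sided ring in the fob's x-y plane of 5 mm thick wire with a 25 mm hole, 38 mm over all.
- fob_blue: Sample fob with a blue inlay, 30 g: wooden paddle 60 (x) x 22 (y) x 10 mm (z), lying flat, with a brass wire eye at its +x end. Origin at the centre of the paddle's underside. Three or all four of the fobs are there in a run.
- eye_blue (a point): Centre of the blue fob's eye, 47 mm along +x from the fob's origin and 5 mm above its underside; the eye is an eight-sided ring in the fob's x-y plane of 5 mm thick wire with a 25 mm hole, 38 mm over all.
- fob_yellow: Sample fob with a yellow inlay, 30 g: wooden paddle 60 (x) x 22 (y) x 10 mm (z), lying flat, with a brass wire eye at its +x end. Origin at the centre of the paddle's underside. Three or all four of the fobs are there in a run.
- eye_yellow (a point): Centre of the yellow fob's eye, 47 mm along +x from the fob's origin and 5 mm above its underside; the eye is an eight-sided ring in the fob's x-y plane of 5 mm thick wire with a 25 mm hole, 38 mm over all.
- paint_white: White paint bottle, 74 mm wide, 135 mm tall; a bystander, to be left alone. Origin at the centre of its underside.
- paint_orange: Small orange paint bottle, 38 mm wide, 75 mm tall; a bystander, to be left alone. Origin at the centre of its underside.
- paint_sky: Sky-blue paint bottle, 34 mm wide, 100 mm tall; a bystander, to be left alone. Origin at the centre of its underside.

How it is judged:
On the way, in this order (a step that is already met when the one before it is completed fails the run):
1. left corner pushed with the fingers at the red bumper (contact force between the fingers and bumper_left above 1 N), for 0.2 s.
2. then the right corner at the blue bumper, left alone (contact force between the fingers and bumper_right above 1 N and not (contact force between the fingers and bumper_left above 1 N)), for 0.2 s.
3. then the left corner again, right alone (contact force between the fingers and bumper_left above 1 N and not (contact force between the fingers and bumper_right above 1 N)), for 0.2 s.
4. the stand is square inside the marks, before any fob is on the hook (x of stand in the frame of mark between -0.02 and 0.02 m and y of stand in the frame of mark between -0.02 and 0.02 m and angle between the x axis of stand and the x axis of mark, either way round below 0.1 rad and angle between stand's own z axis and vertical below 0.05 rad and not (distance between eye_red and bend below 0.04 m) and not (distance between eye_green and bend below 0.04 m) and not (distance between eye_blue and bend below 0.04 m) and not (distance between eye_yellow and bend below 0.04 m)), for 0.2 s.
At the end, for the whole second after the job is handed in: Stand upright in the marks (within 20 mm along and across, 0.1 rad of square); the eye of every fob present within 40 mm of the middle of the hook's bottom bar; gate shut (below 0.12 rad); the stand at rest (x of stand in the frame of mark between -0.02 and 0.02 m and y of stand in the frame of mark between -0.02 and 0.02 m and angle between the x axis of stand and the x axis of mark, either way round below 0.1 rad and angle between stand's own z axis and vertical below 0.05 rad and distance between each of eye_red, eye_green, eye_blue, eye_yellow and bend below 0.04 m and value of joint gate below 0.12 rad and linear speed of stand below 0.02 m/s); the robot touches nothing.
It fails at once if the stand is turned more than 0.38 rad from square with the marks (angle between the x axis of stand and the x axis of mark, either way round above 0.38 rad).
It fails at once if the stand is lifted or tipped (height (world z) of stand above 0.015 m or angle between stand's own z axis and vertical above 0.15 rad).
It fails at once if a paint bottle is moved or tipped (distance of any of paint_white, paint_orange, paint_sky from where it was at the start of the episode above 0.03 m).
Of fob_red, fob_green, fob_blue, fob_yellow only 3 to 4 are there at a start; the rules pass over those that are not, and their reading is None.
At some moment in a run one of fob_red, fob_green, fob_blue, fob_yellow may be knocked a few centimetres aside while the robot is not near it.
It also fails if it takes over 210 s, if anything falls off the work surface, if the arm or the gripper's body presses on something with over 40 N, if the wrist force passes 120 N, or if a joint passes its speed limit or range.

## Robot

A 7-joint arm with a two-finger parallel gripper is mounted at the origin on a cart in front of the work surface, level with it; the furniture and walls round the work are solid. World frame = base frame: x ahead of the robot, y to its left, z up, the work surface at z = 0. Lengths are in m, angles in rad, forces in N, time in s.
With the tool pointing down it reaches from about 0.35 to 0.9 m from the base axis. Payload 19.9 kg.
Tool frame: the origin (TCP) lies midway between the tips of the shut fingers; the grasp point (between the pads) lies 19 mm behind it; z points along the fingers, y is the line along which they close (so a half turn about z gives the same grasp; the last joint's range is limited). The gripper opens to 85 mm and grips with 20 to 120 N. Pads are 22 mm wide; open, the fingers measure 114 mm over their backs; the gripper's body (76 mm by 85 mm) begins 54 mm behind the grasp point. The pads swing forward as they close: fully open they stand 13 mm farther back than shut.
Start: joints at [-1.222, 0.417, -0.01, 1.614, 0.005, 1.111, -0.053], TCP at [0.237, 0.578, 0.231] pointing down, gripper open.
Joint ranges: [-2.81, 2.81], [-0.39, 2.02], [-1.27, 1.25], [0.06, 2.57], [-1.19, 4.33], [0.19, 2], [-2.82, 2.82]. Speed limits (rad/s): [1.89, 1.89, 2.39, 2.39, 3.01, 3.01, 3.01].

## Interface

Orientations are given as a unit quaternion [w, x, y, z].
In Python, from bench import arm gives the robot as it stands.
- The arm moves only by the tool apply_moves, never from a script. Its argument "rows" is a list that holds one entry, the list of rows, each a list of 7 numbers: the turn, a rotation vector about the tool's x, y, z in units of 5 degrees (1.0 is 5 degrees), then the shift along the tool's x, y, z in units of 30 mm (1.0 is 30 mm), then the opening, from 0 (shut) to 1 (fully open). A call has 1 to 20 rows; each row is the pose to reach, as a shift and turn from the pose commanded when the call began, along the tool's axes at that moment; what a row does not reach only later rows make up. A row lasts 1/10 s, in which the tool goes at most 50 mm and 8.59 degrees, less where a joint would pass 70% of its speed; a pose out of reach is approached as far as the arm can. A call with a gripper value outside its range is refused whole. The fingers move at their own pace and stop on an object; "force" is the grip in N (left out, the last holds). Time passes only in rows, so rows that repeat a pose let the fingers close. It gives the time, the measured TCP pose, the force, the opening and the grip force at its end, in the units of the state.
- arm.state(): the state, without advancing time (a new reading comes with each control period).
- arm.get_image(name): name is "scene" or "side" or "wrist"; returns (picture, depth): 400x640x3 uint8, red, green, blue; 400x640 float32, m along the optical axis (not along the pixel's ray), 0 where there is no reading.
- arm.camera_params(name): a dict with "fx", "fy", "cx", "cy" (pixels), "position" and "orientation" of the camera in the world; the wrist camera has in their place "tool_from_camera" (4x4, takes a point from camera to tool coordinates, whose origin is the TCP and whose axes are the flange's). Camera axes: x right, y down, z forward; pixel columns grow to the right and rows downward; lengths in m; the calibration is good to about 2 mm. A picture is of the moment at which its call begins: read the wrist's pose just before it. camera_params takes no time and is no camera call.
- arm.sign_off(): hands the job in; it is judged then, once.
Trained networks look in the newest picture that a camera, given by its name, has taken for a name from the list of things; names that differ only in an ending like _2 or _b are one class to them, and where a whole thing is asked for, a point or a joint stands for the part that bears it (a point fixed in the world has none). Each returns a list of dicts, best first, with "confidence" (0 to 1); they miss things now and then, are a little off and sometimes report something else, mostly with a low value. They report only what shows in the picture. A call takes as long as a camera call.
- arm.boxes_of(camera, name): "at" ([column, row] in pixels, amid what is visible of it).
- arm.regions_of(camera, name): "region" (400x640 bool, what is visible of it) and "at" ([column, row] in pixels, amid what is visible of it).
- arm.place_of(camera, name): "at" ([column, row] in pixels: a listed point, or the origin of a listed thing).
The state is a dict: "t": time; "joint_positions": joint angles; "qvel": joint speeds; "joint_torque": joint torques, N m; "eef_pos": TCP position; "ee_rot": TCP orientation; "force": force on the tool from outside, world axes, zero at the start; "moment": the same for the moment, N m; "gripper_width": finger opening in m; "finger_force": force on a finger pad.
Only numpy, scipy, OpenCV 4.12 (cv2) and the standard library are available. Lean on these libraries where they do the work, as an engineer would, in place of code of your own. Each camera call takes 0.05 s, during which the arm holds its last target. There are 200 camera calls.

## Working session

There is one attempt and no reset: what is moved stays moved. The work goes in short steps, Python scripts to look and compute and a tool call to move; the robot and the scene stay as the last step left them, time stands still between calls to the robot, and variables do not carry over. Pictures are saved under pics/ and viewed, at most 14 in all, crops included, and the job is handed in when it is done.

Besides the shell and the picture viewer there is one more tool, called after "Request:" by a JSON object that holds its "op" and its "data", one argument or row to a line. apply_moves: Moves the arm, as the interface text tells. Its arguments: {"type":"object","properties":{"rows":{"type":"array","items":{"type":"array","items":{"type":"array","items":{"type":"number"}}}},"force":{"type":"number"}},"required":["rows"]}

```bash
ls; mkdir -p pics; cat > h.py <<'E'
import numpy as np, cv2
from scipy.spatial.transform import Rotation as R
from bench import arm
def rot(q): return R.from_quat([q[1],q[2],q[3],q[0]]).as_matrix()
def cam(name):
    p=arm.camera_params(name)
    if 'position' in p: return p, rot(p['orientation']), np.array(p['position'])
    s=arm.state(); T=np.array(p['tool_from_camera']); Rt=rot(s['ee_rot'])
    return p, Rt@T[:3,:3], Rt@T[:3,3]+np.array(s['eef_pos'])
def ray(c,uv,z):
    p,Rc,t=c; d=Rc@np.array([(uv[0]-p['cx'])/p['fx'],(uv[1]-p['cy'])/p['fy'],1.]); return t+d*(z-t[2])/d[2]
def cloud(c,D):
    p,Rc,t=c; v,u=np.mgrid[:D.shape[0],:D.shape[1]]
    P=np.stack([(u-p['cx'])/p['fx']*D,(v-p['cy'])/p['fy']*D,D],-1)
    return P@Rc.T+t
def proj(c,P):
    p,Rc,t=c; q=(np.atleast_2d(P)-t)@Rc; return np.stack([q[:,0]/q[:,2]*p['fx']+p['cx'],q[:,1]/q[:,2]*p['fy']+p['cy']],1)
def save(n,im): cv2.imwrite('pics/'+n+'.png',im[:,:,::-1])
np.set_printoptions(precision=4,suppress=True)
E
python3 - <<'E'
from h import *
print(arm.state())
for n in ['scene','side']:
    c=cam(n);im,D=arm.get_image(n);save(n+'0',im);print(n,c[0])
    for k in ['mark','stand','bumper_left','bumper_right','nose','bend','eye_red','eye_green','eye_blue','eye_yellow','fob_red','fob_green','fob_blue','fob_yellow','paint_white','paint_orange','paint_sky']:
        r=arm.place_of(n,k)
        z={'nose':.2,'bend':.135}.get(k,.005 if 'eye' in k else 0)
        print(k,[(round(a['confidence'],2),np.round(a['at']),ray(c,a['at'],z)) for a in r[:2]])
E
```

```text
pics
{'t': 0.0, 'joint_positions': array([-1.2225,  0.418 , -0.0103,  1.6142,  0.0047,  1.1107, -0.053 ]), 'qvel': array([-0.0007,  0.0011, -0.0003, -0.0008, -0.0013, -0.0018,  0.0017]), 'joint_torque': array([ -0.0013, -86.4436,   0.6779, -43.4906,   0.0189,   0.0074,
        -0.    ]), 'eef_pos': array([0.2374, 0.5778, 0.2306]), 'ee_rot': array([-0.0001,  0.1937,  0.9811, -0.0006]), 'force': array([-0.3736, -0.111 ,  0.1162]), 'moment': array([ 0.0242, -0.0315, -0.0537]), 'finger_force': 0.0, 'gripper_width': 0.08530347915537108}
scene {'fx': 465.523059016107, 'fy': 465.523059016107, 'cx': 318.23105190264954, 'cy': 195.44641338583918, 'position': array([-0.5034, -0.9085,  0.9685]), 'orientation': array([-0.4456,  0.7882, -0.372 ,  0.2047])}
mark []
stand []
bumper_left []
bumper_right [(0.72, array([360., 279.]), array([ 0.4165, -0.2995, -0.    ]))]
nose [(0.7, array([350., 205.]), array([ 0.4824, -0.2059,  0.2   ])), (0.31, array([266., 194.]), array([0.3666, 0.0407, 0.2   ]))]
bend [(0.91, array([355., 221.]), array([ 0.5022, -0.2149,  0.135 ])), (0.42, array([360., 279.]), array
[... 1917 characters left out ...]
 array([269., 254.]), array([0.6282, 0.1159, 0.005 ]))]
fob_red [(0.56, array([316., 266.]), array([0.4559, 0.1389, 0.    ])), (0.23, array([263., 281.]), array([0.5782, 0.2812, 0.    ]))]
fob_green [(0.42, array([263., 282.]), array([0.5761, 0.285 , 0.    ]))]
fob_blue [(0.59, array([293., 293.]), array([0.4659, 0.3171, 0.    ]))]
fob_yellow [(0.69, array([280., 256.]), array([0.5916, 0.1091, 0.    ]))]
paint_white [(0.74, array([229., 312.]), array([0.5946, 0.464 , 0.    ])), (0.41, array([337., 191.]), array([ 0.5944, -0.5967,  0.    ]))]
paint_orange [(0.4, array([320., 196.]), array([ 0.6496, -0.5076,  0.    ])), (0.16, array([293., 293.]), array([0.467 , 0.3133, 0.    ]))]
paint_sky []
```

View pics/scene0.png

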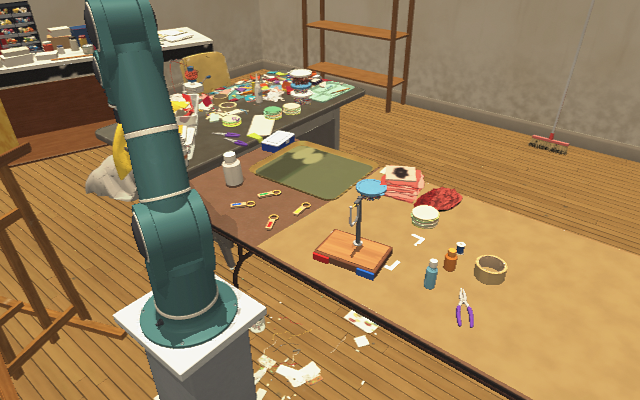

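View pics/side0.png

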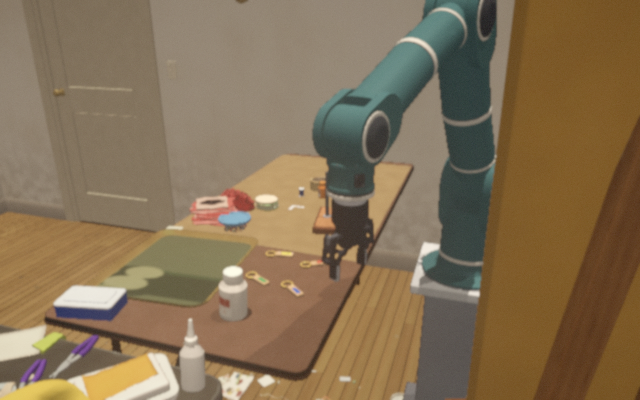

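The scene shows the stand at about (355,250) with red and blue bumpers at (321,256) and (367,273). The fobs lie at (243,204), (269,193), (272,222) and (301,208), and the tape marks at (417,239) and (392,265). I'll measure the stand from depth next.

```bash
cat >> h.py <<'E'
def standfit(im,D,c,zr=(.022,.04),box=(.3,.85,-.45,0)):
    P=cloud(c,D); m=(P[...,2]>zr[0])&(P[...,2]<zr[1])&(D>0)&(P[...,0]>box[0])&(P[...,0]<box[1])&(P[...,1]>box[2])&(P[...,1]<box[3])
    n,l,st,_=cv2.connectedComponentsWithStats(m.astype(np.uint8)); k=1+np.argmax(st[1:,4]); m=l==k
    return P[m],m
E
python3 - <<'E'
from h import *
c=cam('scene');im,D=arm.get_image('scene')
Q,m=standfit(im,D,c); print(len(Q),Q.mean(0)); print(cv2.minAreaRect(Q[:,:2].astype(np.float32)*1000), cv2.boxPoints(cv2.minAreaRect(Q[:,:2].astype(np.float32)*1000)))
P=cloud(c,D); i=im.astype(int)
w=(i.min(2)>190)&(i.max(2)-i.min(2)<40)&(P[...,0]>.4)&(P[...,0]<.9)&(P[...,1]>-.5)&(P[...,1]<.05)&(abs(P[...,2])<.03)
n,l,st,ce=cv2.connectedComponentsWithStats(w.astype(np.uint8))
for k in range(1,n):
    if st[k,4]>4:
        q=P[l==k]; print(k,st[k],ray(c,ce[k],0),q.mean(0),q.min(0)[:2],q.max(0)[:2])
save('scene1',cv2.resize(im[170:300,200:480],None,fx=2.8,fy=2.8,interpolation=cv2.INTER_CUBIC))
# table height
print(np.median(P[280:300,380:410,2]), P[204,243],P[222,272])
E
```

```text
2045 [ 0.482  -0.2262  0.0313]
((488.12237548828125, -219.024169921875), (164.20346069335938, 221.4088134765625), 9.548432350158691) [[ 388.7943 -123.4726]
 [ 425.5219 -341.814 ]
 [ 587.4504 -314.5757]
 [ 550.7228  -96.2343]]
1 [412 234  13  12  61] [ 0.7113 -0.3372 -0.    ] [ 0.7078 -0.3389  0.0029] [ 0.6712 -0.3567] [ 0.7296 -0.3069]
2 [384 260  16  10  63] [ 0.5337 -0.3422  0.    ] [ 0.5307 -0.3438  0.0029] [ 0.5071 -0.3559] [ 0.5651 -0.3242]
0.0028281556103240124 [0.4753 0.2952 0.0077] [0.4542 0.117  0.0118]
```

View pics/scene1.png

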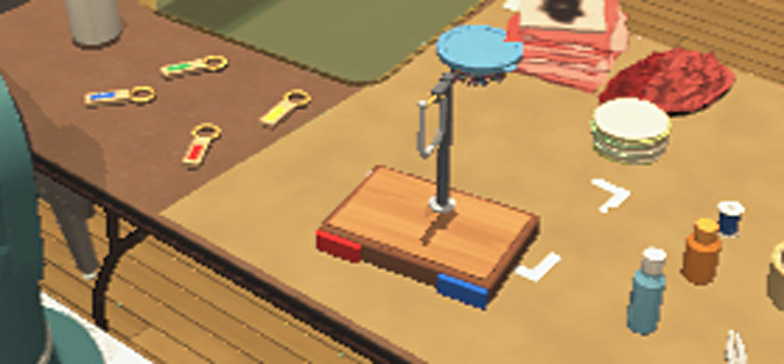

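```bash
cat >> h.py <<'E'
def go(p,yaw,tilt=0):
    """row numbers to bring the tool (pointing down) with tool x at world yaw (deg) to p"""
    s=arm.state(); R0=rot(s['ee_rot']); a=np.radians(yaw)
    x=np.array([np.cos(a),np.sin(a),0]); z=np.array([0,0,-1.]); y=np.cross(z,x); Rt=np.stack([x,y,z],1)
    Rt=Rt@R.from_rotvec([0,np.radians(tilt),0]).as_matrix()
    rv=R.from_matrix(R0.T@Rt).as_rotvec(degrees=True)/5; sh=R0.T@(np.array(p)-s['eef_pos'])/.03
    n=max(np.linalg.norm(sh)*.03/.05,np.linalg.norm(rv)*5/8.59)
    print('ROW',np.round(np.r_[rv,sh],3).tolist(),'n>=',round(n,1))
def st():
    s=arm.state(); R0=rot(s['ee_rot']); print('t',round(s['t'],2),'p',s['eef_pos'],'yaw',round(np.degrees(np.arctan2(R0[1,0],R0[0,0])),1),'z',R0[:,2],'F',s['force'],'w',round(s['gripper_width'],4),'ff',s['finger_force'],'j',s['joint_positions'])
E
python3 - <<'E'
from h import *
print(arm.camera_params('wrist'))
c=cam('scene');_,D=arm.get_image('scene');print(cloud(c,D)[188,372])
go([.45,-.15,.40],180); go([.45,-.15,.40],0)
E
```

```text
{'fx': 329.05850536134096, 'fy': 329.05850536134096, 'cx': 315.34807378116756, 'cy': 202.31333048096084, 'tool_from_camera': array([[-0.0012, -0.9479, -0.3185,  0.0818],
       [ 1.    , -0.0006, -0.002 ,  0.0007],
       [ 0.0017, -0.3185,  0.9479, -0.1432],
       [ 0.    ,  0.    ,  0.    ,  1.    ]])}
[ 0.8264 -0.0639  0.0514]
ROW [-0.001, 0.0, -4.466, -15.775, -19.758, -5.623] n>= 15.5
ROW [0.0, 0.001, 31.534, -15.775, -19.758, -5.623] n>= 18.4
```

Request:
{"op": "apply_moves", "data": {
  "rows": [
    [[0,0,-4.466,-15.775,-19.758,-5.623,0],[0,0,-4.466,-15.775,-19.758,-5.623,0],[0,0,-4.466,-15.775,-19.758,-5.623,0],[0,0,-4.466,-15.775,-19.758,-5.623,0],[0,0,-4.466,-15.775,-19.758,-5.623,0],[0,0,-4.466,-15.775,-19.758,-5.623,0],[0,0,-4.466,-15.775,-19.758,-5.623,0],[0,0,-4.466,-15.775,-19.758,-5.623,0],[0,0,-4.466,-15.775,-19.758,-5.623,0],[0,0,-4.466,-15.775,-19.758,-5.623,0],[0,0,-4.466,-15.775,-19.758,-5.623,0],[0,0,-4.466,-15.775,-19.758,-5.623,0],[0,0,-4.466,-15.775,-19.758,-5.623,0],[0,0,-4.466,-15.775,-19.758,-5.623,0],[0,0,-4.466,-15.775,-19.758,-5.623,0],[0,0,-4.466,-15.775,-19.758,-5.623,0],[0,0,-4.466,-15.775,-19.758,-5.623,0],[0,0,-4.466,-15.775,-19.758,-5.623,0]]
  ]
}}

```text
t: 3.7
eef_pos: [0.4499, -0.15, 0.3998]
ee_rot: [-0.0, 0.0, 1.0, -0.0]
force: [0.2, 1.2, -0.2]
gripper_width: -0.0002
finger_force: 0.0
```

```bash
python3 - <<'E'
from h import *
st(); c=cam('wrist');im,D=arm.get_image('wrist');save('w0',im)
P=cloud(c,D); print(P[350,320],P[200,400])
for k in ['mark','stand','bumper_left','bumper_right','nose','bend']:
    r=arm.place_of('wrist',k); print(k,[(round(a['confidence'],2),a['at'],ray(c,a['at'],{'nose':.2,'bend':.135}.get(k,0))) for a in r[:2]])
E
```

```text
t 3.7 p [ 0.4499 -0.15    0.3998] yaw 179.9 z [-0.0003 -0.0001 -1.    ] F [ 0.2203  1.1601 -0.2183] w -0.0002 ff 0.0 j [-0.4248  0.0053  0.6916  1.7448 -0.0032  1.393   1.8373]
[ 0.8673 -0.1418  0.0022] [ 0.5453 -0.0046  0.0032]
mark []
stand [(0.57, [275.3, 170.6], array([ 0.4938, -0.2181,  0.    ]))]
bumper_left [(0.8, [315.6, 116.7], array([ 0.4058, -0.1499,  0.    ]))]
bumper_right [(0.65, [221.0, 131.7], array([ 0.4291, -0.3037,  0.    ])), (0.59, [124.2, 183.6], array([ 0.5161, -0.4774,  0.    ]))]
nose [(0.77, [248.9, 186.6], array([ 0.4653, -0.2221,  0.2   ]))]
bend [(0.96, [263.4, 189.3], array([ 0.4873, -0.2173,  0.135 ]))]
```

View pics/w0.png

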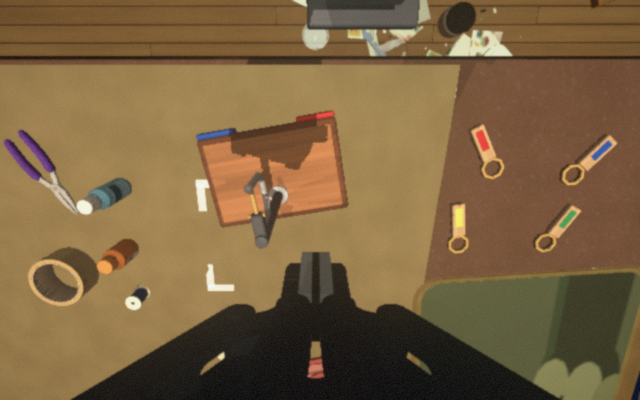

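The wrist view shows the stand at (270,170) with its bumpers at the top edge (the robot's side). Two right tape marks show at (202,195) and (218,278), with the left ones hidden. All four fobs are on the right and the bottles on the left. I'll zoom in on the tape.

```bash
python3 - <<'E'
from h import *
im=cv2.imread('pics/w0.png'); cv2.imwrite('pics/w0c.png',cv2.resize(im[165:305,185:385],None,fx=4,fy=4,interpolation=cv2.INTER_CUBIC))
c=cam('wrist'); i=im.astype(int); w=(i.min(2)>150)&(i.max(2)-i.min(2)<60)
n,l,s,ce=cv2.connectedComponentsWithStats(w.astype(np.uint8))
for k in range(1,n):
    if s[k,4]>15 and 170<ce[k][1]<310: print(s[k],ce[k],ray(c,ce[k],.002))
E
```

```text
[ 51 173   6  11  39] [ 53.4359 177.9744] [ 0.5065 -0.5936  0.002 ]
[ 40 179  35  30 194] [ 58.5773 193.1649] [ 0.5334 -0.5916  0.002 ]
[195 179  14  32 294] [201.3844 193.4252] [ 0.5339 -0.3458  0.002 ]
[260 182   6  12  37] [262.3514 187.6216] [ 0.5235 -0.2404  0.002 ]
[273 187  15  15  84] [282.0833 192.3929] [ 0.532  -0.2069  0.002 ]
[ 77 200  15  14 171] [ 83.9006 206.807 ] [ 0.5583 -0.5536  0.002 ]
[206 264  28  27 298] [215.6007 281.8758] [ 0.7085 -0.3382  0.002 ]
[125 297  16  13 155] [132.6387 302.9032] [ 0.7553 -0.5033  0.002 ]
```

View pics/w0c.png

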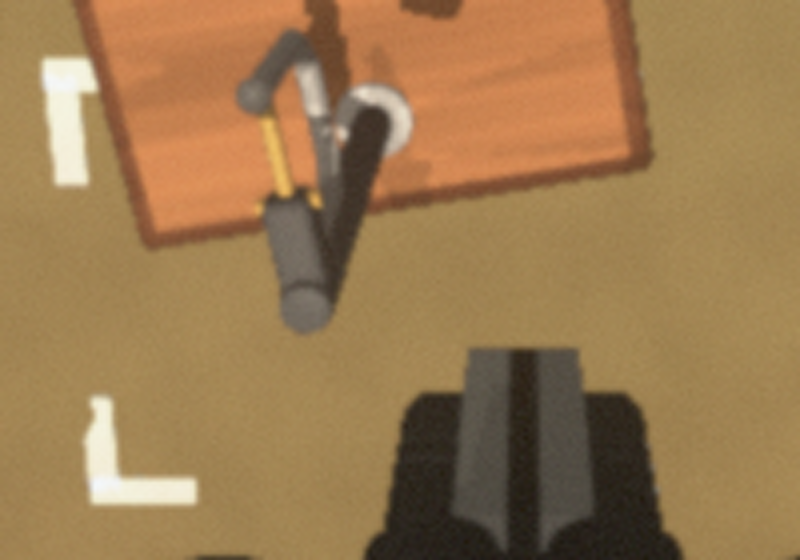

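```bash
python3 - <<'E'
from h import *
c=cam('wrist')
n=ray(c,(204.5,187.5),0.003);f=ray(c,(214.3,285.),0.003);d=f-n;print(n,f,np.linalg.norm(d),np.arctan2(d[1],d[0]))
a=ray(c,(185+195/4,165+478/4),.003)-f; print('yarm',np.arctan2(a[1],a[0])-np.pi/2, np.linalg.norm(a))
for yw in (0,.02,.04,.06):
    u=np.array([np.cos(yw),np.sin(yw),0]);v=np.array([-np.sin(yw),np.cos(yw),0]);m=(n+f)/2
    C=m+.125*v; print(yw,'centre',C,proj(c,[C+.095*u+.125*v,C-.095*u+.125*v, C+.095*u-.125*v,C-.095*u-.125*v]).round(1).tolist())
    sc=proj(cam('scene'),[C+.095*u+.125*v,C-.095*u+.125*v]);print(sc.round(1).tolist())
# stand box fit from depth
im,D=arm.get_image('wrist');Q,m=standfit(im,D,c);q=Q[:,:2].astype(np.float32);r=cv2.minAreaRect(q*1000);print(len(q),r)
for k in ('bumper_left','bumper_right'):
    g=arm.regions_of('wrist',k)[0]['region'];print(k,cloud(c,D)[g].mean(0),ray(c,np.argwhere(g).mean(0)[::-1],.02))
E
```

```text
[ 0.523  -0.3389  0.003 ] [ 0.7147 -0.341   0.003 ] 0.1916890024186006 -0.010730820842218741
yarm 0.03006477572708177 0.03691657541634392
0 centre [ 0.6189 -0.215   0.003 ] [[347.0, 284.7], [350.4, 188.0], [214.8, 284.6], [204.0, 188.0]]
[[360.2, 213.1], [328.6, 236.5]]
0.02 centre [ 0.6164 -0.215   0.003 ] [[348.1, 282.4], [349.3, 185.2], [215.8, 284.6], [202.8, 188.0]]
[[359.0, 213.5], [328.1, 237.4]]
0.04 centre [ 0.6139 -0.2151  0.003 ] [[349.1, 280.0], [348.2, 182.4], [216.8, 284.6], [201.7, 188.0]]
[[357.9, 214.0], [327.7, 238.3]]
0.06 centre [ 0.6114 -0.2152  0.003 ] [[350.1, 277.7], [347.0, 179.6], [217.8, 284.5], [200.6, 188.1]]
[[356.7, 214.4], [327.3, 239.1]]
11687 ((490.6275634765625, -216.82196044921875), (158.1075439453125, 220.01461791992188), 9.63064956665039)
bumper_left [ 0.4028 -0.1515  0.027 ] [ 0.4033 -0.1516  0.02  ]
bumper_right [ 0.4285 -0.3028  0.0291] [ 0.4296 -0.3057  0.02  ]
```

Request:
{"op": "apply_moves", "data": {
  "rows": [
    [[0,0,0,3.167,0,10,0],[0,0,0,3.167,0,10,0],[0,0,0,3.167,0,10,0],[0,0,0,3.167,0,10,0],[0,0,0,3.167,0,10,0],[0,0,0,3.167,0,10,0],[0,0,0,3.167,0,10,0],[0,0,0,3.167,0,11.5,0],[0,0,0,3.167,0,12.87,0],[0,0,0,3.167,0,12.87,0],[0,0,0,2.6,0,12.87,0],[0,0,0,2.3,0,12.87,0],[0,0,0,2.0,0,12.87,0],[0,0,0,1.75,0,12.87,0],[0,0,0,1.5,0,12.87,0],[0,0,0,1.25,0,12.87,0],[0,0,0,1.0,0,12.87,0],[0,0,0,0.75,0,12.87,0],[0,0,0,0.567,0,12.87,0]]
  ]
}}

```text
t: 6.1
eef_pos: [0.4329, -0.1492, 0.015]
ee_rot: [-0.0, -0.0, 1.0, 0.0]
force: [-4.8, 2.9, -0.7]
gripper_width: 0.0001
finger_force: 2.9
```

```bash
cat >> h.py <<'E'
def pose(n='scene'):
    c=cam(n);im,D=arm.get_image(n);P=cloud(c,D); B=[]
    for k in ('bumper_left','bumper_right'):
        r=arm.place_of(n,k); B.append(ray(c,r[0]['at'],0)[:2] if r else None); print(k,B[-1],r and r[0]['confidence'])
    Q,m=standfit(im,D,c); r=cv2.minAreaRect(Q[:,:2].astype(np.float32)*1000); print(len(Q),r)
    if all(b is not None for b in B):
        d=B[0]-B[1]; y=np.arctan2(-d[0],d[1]); print('yaw',y,'len',np.linalg.norm(d),'ctr',sum(B)/2+.0785*np.array([np.cos(y),np.sin(y)]))
E
python3 - <<'E'
from h import *
st();pose()
E
```

```text
t 6.1 p [ 0.4329 -0.1492  0.015 ] yaw -180.0 z [-0.0007  0.0009 -1.    ] F [-4.75    2.9189 -0.6966] w 0.0001 ff 2.858689958229661 j [-0.1657  0.5371  0.5147  2.1747 -0.5066  0.5474  2.3009]
bumper_left [ 0.4602 -0.1533] 0.63
bumper_right [ 0.4406 -0.2988] 0.63
1873 ((508.4908752441406, -232.91586303710938), (222.04953002929688, 182.79641723632812), 89.70543670654297)
yaw -0.1341080005609946 len 0.14680816454124415 ctr [ 0.5282 -0.2366]
```

Request:
{"op": "apply_moves", "data": {
  "rows": [
    [[0,0,0,0.8,0,0,0],[0,0,0,1.6,0,0,0],[0,0,0,1.6,-1.6,0,0],[0,0,0,1.6,-3.2,0,0],[0,0,0,1.6,-4.8,0,0],[0,0,0,1.6,-5.03,0,0],[0,0,0,1.2,-5.03,0,0],[0,0,0,0.9,-5.03,0,0],[0,0,0,0.65,-5.03,0,0],[0,0,0,0.4,-5.03,0,0],[0,0,0,0.15,-5.03,0,0],[0,0,0,-0.1,-5.03,0,0],[0,0,0,-0.35,-5.03,0,0],[0,0,0,-0.6,-5.03,0,0],[0,0,0,-0.85,-5.03,0,0],[0,0,0,-1.1,-5.03,0,0]]
  ]
}}

```text
t: 7.85
eef_pos: [0.4652, -0.3015, 0.0138]
ee_rot: [-0.001, 0.001, 1.0, -0.0]
force: [-8.0, -3.8, 3.6]
gripper_width: 0.0002
finger_force: 4.3
```

```bash
python3 - <<'E'
from h import *
st();pose()
E
```

```text
t 7.85 p [ 0.4652 -0.3015  0.0138] yaw 179.9 z [-0.0018 -0.0006 -1.    ] F [-7.9616 -3.8173  3.5862] w 0.0002 ff 4.342732080258429 j [ 0.124   0.6591  0.5073  1.9411 -0.4982  0.6685  2.5116]
bumper_left [0.4915 0.1642] 0.69
bumper_right [ 0.483  -0.3085] 0.45
745 ((541.3273315429688, -181.3055419921875), (164.47593688964844, 153.7565155029297), 12.306764602661133)
yaw -0.01807738939081913 len 0.47279595837073446 ctr [ 0.5657 -0.0736]
```

Request:
{"op": "apply_moves", "data": {
  "rows": [
    [[0,0,0,1.1,0,0,0],[0,0,0,2.2,0,0,0],[0,0,0,2.2,1.6,0,0],[0,0,0,2.2,3.2,0,0],[0,0,0,2.2,4.8,0,0],[0,0,0,2.2,5.05,0,0],[0,0,0,1.7,5.05,0,0],[0,0,0,1.4,5.05,0,0],[0,0,0,1.15,5.05,0,0],[0,0,0,0.9,5.05,0,0],[0,0,0,0.65,5.05,0,0],[0,0,0,0.4,5.05,0,0],[0,0,0,0.15,5.05,0,0],[0,0,0,-0.1,5.05,0,0],[0,0,0,-0.35,5.05,0,0],[0,0,0,-0.567,5.05,0,0]]
  ]
}}

```text
t: 9.6
eef_pos: [0.482, -0.149, 0.0134]
ee_rot: [-0.002, 0.0, 1.0, 0.001]
force: [-6.5, 2.7, 1.5]
gripper_width: -0.0
finger_force: 3.6
```

```bash
python3 - <<'E'
from h import *
st();pose();pose('wrist')
c=cam('wrist');im,D=arm.get_image('wrist');save('w1',im)
E
```

```text
t 9.6 p [ 0.482  -0.149   0.0134] yaw 180.0 z [-0.003   0.0013 -1.    ] F [-6.5306  2.685   1.4794] w -0.0 ff 3.565548090264201 j [-0.1776  0.5996  0.5145  2.0625 -0.509   0.6076  2.26  ]
bumper_left [ 0.4931 -0.1467] 0.58
bumper_right [ 0.4982 -0.3117] 0.66
1755 ((559.1663208007812, -234.40859985351562), (178.35623168945312, 220.46185302734375), 0.8982424139976501)
yaw 0.03067303344146143 len 0.16512121598256876 ctr [ 0.5741 -0.2268]
bumper_left None []
bumper_right [ 0.4949 -0.3078] 0.81
14338 ((523.99169921875, -251.50848388671875), (105.83401489257812, 59.941680908203125), 83.03838348388672)
```

View pics/w1.png

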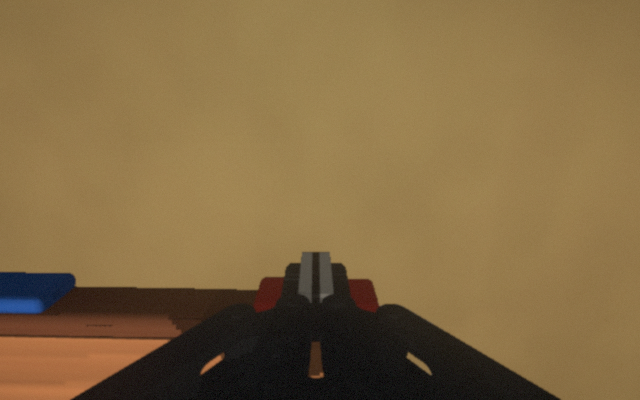

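The stand is now nearly square, with the red bumper under the fingers at (315,295) and the blue one at (35,290). The next pushes are right, then left, both stopping short of the marks.

Request:
{"op": "apply_moves", "data": {
  "rows": [
    [[0,0,0,0.6,0,0,0],[0,0,0,1.3,0,0,0],[0,0,0,1.3,-1.6,0,0],[0,0,0,1.3,-3.2,0,0],[0,0,0,1.3,-4.8,0,0],[0,0,0,1.3,-5.1,0,0],[0,0,0,0.8,-5.1,0,0],[0,0,0,0.5,-5.1,0,0],[0,0,0,0.25,-5.1,0,0],[0,0,0,0,-5.1,0,0],[0,0,0,-0.25,-5.1,0,0],[0,0,0,-0.5,-5.1,0,0],[0,0,0,-0.75,-5.1,0,0],[0,0,0,-1,-5.1,0,0]]
  ]
}}

```text
t: 11.35
eef_pos: [0.5121, -0.3028, 0.0138]
ee_rot: [-0.001, 0.0, 1.0, -0.0]
force: [-8.1, -4.2, 2.0]
gripper_width: -0.0
finger_force: 4.1
```

Request:
{"op": "apply_moves", "data": {
  "rows": [
    [[0,0,0,1.0,0,0,0],[0,0,0,2.0,0,0,0],[0,0,0,2.0,1.6,0,0],[0,0,0,2.0,3.2,0,0],[0,0,0,2.0,4.8,0,0],[0,0,0,2.0,5.1,0,0],[0,0,0,1.5,5.1,0,0],[0,0,0,1.2,5.1,0,0],[0,0,0,0.95,5.1,0,0],[0,0,0,0.7,5.1,0,0],[0,0,0,0.45,5.1,0,0],[0,0,0,0.2,5.1,0,0],[0,0,0,0,5.1,0,0]]
  ]
}}

```text
t: 12.65
eef_pos: [0.5119, -0.1491, 0.0134]
ee_rot: [-0.002, 0.0, 1.0, 0.001]
force: [-9.4, 4.8, 5.4]
gripper_width: 0.0001
finger_force: 4.4
```

```bash
python3 - <<'E'
from h import *
st();pose(); go([.42,-.15,.40],180)
E
```

```text
t 12.65 p [ 0.5119 -0.1491  0.0134] yaw 180.0 z [-0.0032  0.0013 -1.    ] F [-9.4148  4.8305  5.4081] w 0.0001 ff 4.426588477799669 j [-0.182   0.6361  0.5155  1.9924 -0.5094  0.6455  2.2367]
bumper_left [ 0.5145 -0.1652] 0.51
bumper_right [ 0.5349 -0.3021] 0.6
1661 ((593.7572631835938, -228.32846069335938), (184.6354522705078, 221.58291625976562), 3.568499803543091)
yaw 0.14755706884238715 len 0.13845745303393506 ctr [ 0.6024 -0.2221]
ROW [-0.0, -0.009, -0.005, 3.106, -0.014, -12.877] n>= 7.9
```

Request:
{"op": "apply_moves", "data": {
  "rows": [
    [[0,0,0,1,0,0,0],[0,0,0,2.4,0,-1,0],[0,0,0,2.4,4.3,-13.5,0],[0,0,0,2.4,4.3,-13.5,0],[0,0,0,2.4,4.3,-13.5,0],[0,0,0,2.4,4.3,-13.5,0],[0,0,0,2.4,4.3,-13.5,0],[0,0,0,2.4,4.3,-13.5,0],[0,0,0,2.4,4.3,-13.5,0],[0,0,0,2.4,4.3,-13.5,0],[0,0,0,2.4,4.3,-13.5,0],[0,0,0,2.4,4.3,-13.5,0],[0,0,0,2.4,4.3,-13.5,0],[0,0,0,2.4,4.3,-13.5,0]]
  ]
}}

```text
t: 14.2
eef_pos: [0.4407, -0.0209, 0.418]
ee_rot: [-0.001, 0.001, 1.0, -0.0]
force: [-0.7, -0.4, 0.6]
gripper_width: -0.0002
finger_force: 0.0
```

```bash
python3 - <<'E'
from h import *
st();pose('wrist')
c=cam('wrist');im,D=arm.get_image('wrist');save('w2',im)
print(c[1],c[2])
E
```

```text
t 14.2 p [ 0.4407 -0.0209  0.418 ] yaw 179.9 z [-0.0015 -0.0005 -1.    ] F [-0.6971 -0.4262  0.5884] w -0.0002 ff 0.0 j [-0.746  -0.0925  0.675   1.7757  0.0587  1.44    1.4889]
bumper_left [ 0.5295 -0.1455] 0.86
bumper_right [ 0.5338 -0.3075] 0.86
9167 ((605.5579833984375, -224.79092407226562), (157.81637573242188, 219.41986083984375), 2.3530757427215576)
yaw 0.026065771755837113 len 0.1620947104490022 ctr [ 0.6101 -0.2245]
[[ 0.0018  0.9484  0.317 ]
 [ 1.     -0.0011 -0.0025]
 [-0.002   0.3171 -0.9484]] [ 0.3595 -0.0199  0.5617]
```

View pics/w2.png

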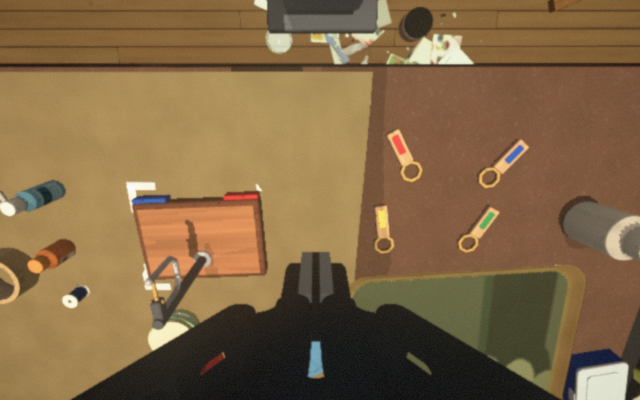

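The stand sits at (200,235), nearly inside the marks, which show at (140,190), (258,187) and (155,283). I'll zoom in to measure the marks.

```bash
python3 - <<'E'
import cv2
im=cv2.imread('pics/w2.png'); cv2.imwrite('pics/w2c.png',cv2.resize(im[170:305,115:285],None,fx=4.4,fy=4.4,interpolation=cv2.INTER_CUBIC))
E
```

```text
(no output)
```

View pics/w2c.png

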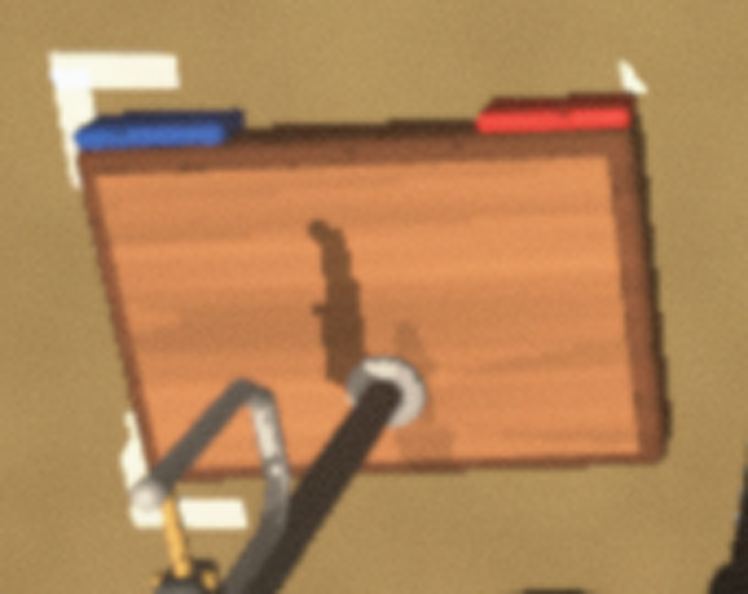

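```bash
python3 - <<'E'
from h import *
c=cam('wrist'); f=lambda a,z=.002: ray(c,(115+a[0]/4.4,170+a[1]/4.4),z)[:2]
pts=dict(nr_in=(93,88),nr_yend_in=(178,87),nr_out=(50,52),nr_yend_out=(178,54),tri_top=(620,60),tri_bot=(648,93),fr_out=(133,527),fr_yend_out=(246,527),fr_yend_in=(245,502))
for k,v in pts.items(): print(k,f(v))
n=f(pts['nr_out']);m=f(pts['fr_out']);d=m-n;print('out-out',np.linalg.norm(d),np.arctan2(d[1],d[0]))
for yw in (-.02,0,.02,.04):
    v=np.array([-np.sin(yw),np.cos(yw)]);u=np.array([np.cos(yw),np.sin(yw)]); o=f(pts['nr_in']); print(yw,'ctr',o+.095*u+.125*v,'nl_in px',((proj(c,np.r_[o+.25*v,.002])-[115,170])*4.4))
E
```

```text
nr_in [ 0.5234 -0.3391]
nr_yend_in [ 0.523  -0.3048]
nr_out [ 0.5084 -0.3537]
nr_yend_out [ 0.5093 -0.3026]
tri_top [ 0.512  -0.1259]
tri_bot [ 0.5257 -0.1155]
fr_out [ 0.7282 -0.357 ]
fr_yend_out [ 0.7282 -0.3063]
fr_yend_in [ 0.7153 -0.3049]
out-out 0.21983709322118167 -0.014817293653091474
-0.02 ctr [ 0.6209 -0.2161] nl_in px [[713.37    99.1897]]
0 ctr [ 0.6184 -0.2141] nl_in px [[713.0148  87.2981]]
0.02 ctr [ 0.6159 -0.2123] nl_in px [[712.4088  75.342 ]]
0.04 ctr [ 0.6133 -0.2104] nl_in px [[711.5501  63.3256]]
```

Request:
{"op": "apply_moves", "data": {
  "rows": [
    [[0,0,0,-1.3,-4.5,9,0],[0,0,0,-1.3,-4.5,9,0],[0,0,0,-1.3,-4.5,9,0],[0,0,0,-1.3,-4.5,9,0],[0,0,0,-1.3,-4.5,9,0],[0,0,0,-1.3,-4.5,9,0],[0,0,0,-1.3,-4.5,9,0],[0,0,0,-1.3,-4.5,13.47,0],[0,0,0,-1.3,-4.5,13.47,0],[0,0,0,-1.3,-4.5,13.47,0],[0,0,0,-1.9,-4.5,13.47,0],[0,0,0,-2.2,-4.5,13.47,0],[0,0,0,-2.35,-4.5,13.47,0],[0,0,0,-2.5,-4.4,13.47,0],[0,0,0,-2.67,-4.3,13.47,0],[0,0,0,-2.85,-4.15,13.47,0],[0,0,0,-2.85,-4.15,13.47,0]]
  ]
}}

```text
t: 16.1
eef_pos: [0.5269, -0.1443, 0.0155]
ee_rot: [0.0, -0.0, 1.0, 0.0]
force: [0.2, -0.0, -0.1]
gripper_width: -0.0002
finger_force: 0.1
```

```bash
python3 - <<'E'
from h import *
st();pose()
E
```

```text
t 16.1 p [ 0.5269 -0.1443  0.0155] yaw -180.0 z [ 0.0008  0.     -1.    ] F [ 0.1882 -0.0087 -0.1029] w -0.0002 ff 0.10391038460056734 j [-0.251   0.67    0.5937  1.9645 -0.5842  0.6819  2.2811]
bumper_left None []
bumper_right [0.5962 0.3063] 0.64
1626 ((607.6265258789062, -229.50946044921875), (184.43629455566406, 221.4848175048828), 2.4714419841766357)
```

Request:
{"op": "apply_moves", "data": {
  "rows": [
    [[0,0,0,0.6,0,0,0],[0,0,0,1.3,0,0,0],[0,0,0,1.3,-1.6,0,0],[0,0,0,1.3,-3.2,0,0],[0,0,0,1.3,-4.8,0,0],[0,0,0,1.3,-5.6,0,0],[0,0,0,0.8,-5.6,0,0],[0,0,0,0.5,-5.6,0,0],[0,0,0,0.35,-5.5,0,0],[0,0,0,0.22,-5.3,0,0],[0,0,0,0.1,-5.1,0,0],[0,0,0,0.1,-5.1,0,0]]
  ]
}}

```text
t: 17.45
eef_pos: [0.523, -0.2965, 0.0147]
ee_rot: [-0.001, -0.001, 1.0, 0.0]
force: [-2.2, 1.2, 0.0]
gripper_width: -0.0002
finger_force: 1.4
```

Request:
{"op": "apply_moves", "data": {
  "rows": [
    [[0,0,0,1,0,0,0],[0,0,0,2.4,0,-1,0],[0,0,0,2.4,9.4,-13.5,0],[0,0,0,2.4,9.4,-13.5,0],[0,0,0,2.4,9.4,-13.5,0],[0,0,0,2.4,9.4,-13.5,0],[0,0,0,2.4,9.4,-13.5,0],[0,0,0,2.4,9.4,-13.5,0],[0,0,0,2.4,9.4,-13.5,0],[0,0,0,2.4,9.4,-13.5,0],[0,0,0,2.4,9.4,-13.5,0],[0,0,0,2.4,9.4,-13.5,0],[0,0,0,2.4,9.4,-13.5,0],[0,0,0,2.4,9.4,-13.5,0],[0,0,0,2.4,9.4,-13.5,1],[0,0,0,2.4,9.4,-13.5,1]]
  ]
}}

```text
t: 19.05
eef_pos: [0.4512, -0.0164, 0.419]
ee_rot: [-0.001, 0.001, 1.0, -0.0]
force: [0.2, 1.1, 0.5]
gripper_width: 0.0281
finger_force: 0.0
```

```bash
cat >> h.py <<'E'
def fobs(n='wrist'):
    c=cam(n);im,D=arm.get_image(n); o={}
    for k in ('red','green','blue','yellow'):
        e=arm.place_of(n,'eye_'+k);f=arm.place_of(n,'fob_'+k)
        E=[(round(a['confidence'],2),ray(c,a['at'],.007)[:2]) for a in e[:2]];F=[(round(a['confidence'],2),ray(c,a['at'],.003)[:2]) for a in f[:2]]
        print(k,'eye',E,'fob',F)
        if E and F: d=E[0][1]-F[0][1]; print('   L',round(np.linalg.norm(d),4),'head deg',round(np.degrees(np.arctan2(d[1],d[0])),1))
E
python3 - <<'E'
from h import *
st();pose('wrist');fobs()
c=cam('wrist')
for k in ('nose','bend','paint_white'):
    r=arm.place_of('wrist',k);print(k,[(a['confidence'],ray(c,a['at'],{'nose':.2,'bend':.135}.get(k,0))) for a in r[:1]])
c=cam('wrist');im,D=arm.get_image('wrist');save('w3',im)
E
```

```text
t 19.05 p [ 0.4512 -0.0164  0.419 ] yaw 179.9 z [-0.0013 -0.0003 -1.    ] F [0.1895 1.0544 0.4686] w 0.0281 ff 0.0 j [-0.7958 -0.0692  0.7284  1.7552  0.0467  1.4395  1.4949]
bumper_left [ 0.546  -0.1378] 0.87
bumper_right [ 0.5347 -0.2961] 0.78
9117 ((615.2827758789062, -220.27423095703125), (219.19476318359375, 157.49473571777344), 87.49510192871094)
yaw -0.07113813837511655 len 0.15866349089616455 ctr [ 0.6187 -0.2226]
red eye [(0.71, array([0.4848, 0.1479]))] fob [(0.78, array([0.4476, 0.1158])), (0.46, array([ 0.5189, -0.4777]))]
   L 0.0491 head deg 40.8
green eye [(0.64, array([0.6202, 0.2568])), (0.64, array([0.6239, 0.1094]))] fob [(0.97, array([0.5852, 0.2813]))]
   L 0.0428 head deg -35.0
blue eye [(0.68, array([0.4995, 0.2753])), (0.68, array([ 0.6906, -0.2812]))] fob [(0.95, array([0.4588, 0.3083]))]
   L 0.0523 head deg -39.1
yellow eye [(0.79, array([0.6235, 0.1042]))] fob [(0.88, array([0.5776, 0.1022]))]
   L 0.046 head deg 2.6
nose [(0.81, array([ 0.5937, -0.2239,  0.2   ]))]
bend [(0.88, array([ 0.6145, -0.2187,  0.135 ]))]
paint_white [(0.9, array([0.5744, 0.4636, 0.    ]))]
```

View pics/w3.png

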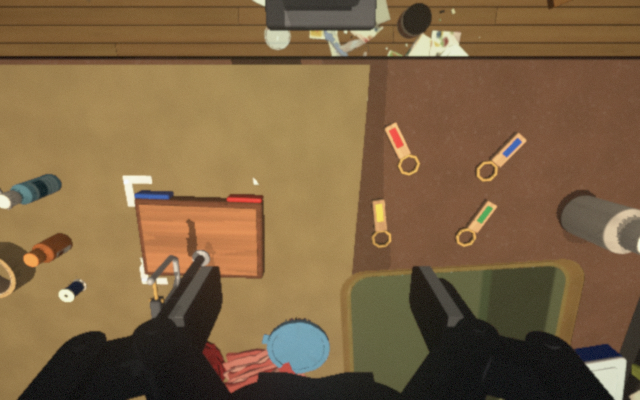

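The stand is square in the marks at about (200,235). The fobs are red (403,150), blue (502,155), yellow (381,222) and green (477,222). I'll hover over red next.

```bash
python3 - <<'E'
from h import *
go([.442,.110,.15],180+41)
c=cam('wrist');im,D=arm.get_image('wrist');P=cloud(c,D)
m=(P[...,2]>.19)&(P[...,2]<.225)&(P[...,0]>.54)&(P[...,0]<.64)&(P[...,1]>-.27)&(P[...,1]<-.17)&(D>0)
q=P[m];print(len(q))
for a in np.arange(.565,.64,.005):
    s=q[(q[:,0]>=a)&(q[:,0]<a+.005)]
    if len(s):print(round(a,3),len(s),s.mean(0),s[:,2].max())
E
```

```text
ROW [-0.001, -0.0, -8.2, 0.316, 4.196, 8.993] n>= 6.0
404
0.585 86 [ 0.5875 -0.2182  0.2042] 0.21537692158935023
0.59 27 [ 0.5915 -0.2171  0.2069] 0.2144155498730851
0.595 12 [ 0.5975 -0.2181  0.2023] 0.20380457176750494
0.6 14 [ 0.6025 -0.2191  0.2028] 0.20417599267111325
0.605 17 [ 0.6073 -0.2193  0.2027] 0.20455092338445652
0.61 13 [ 0.6128 -0.2199  0.2026] 0.2038030149874573
0.615 16 [ 0.6173 -0.2197  0.2028] 0.2040863558372959
0.62 99 [ 0.6225 -0.2197  0.2039] 0.20965620144995128
0.625 45 [ 0.6275 -0.2186  0.207 ] 0.20981356278801783
0.63 48 [ 0.6323 -0.2185  0.2067] 0.2099117681539256
0.635 27 [ 0.6375 -0.2224  0.2088] 0.21042260855468364
```

Request:
{"op": "apply_moves", "data": {
  "rows": [
    [[0,0,-8.2,0.316,4.2,9,1],[0,0,-8.2,0.316,4.2,9,1],[0,0,-8.2,0.316,4.2,9,1],[0,0,-8.2,0.316,4.2,9,1],[0,0,-8.2,0.316,4.2,9,1],[0,0,-8.2,0.316,4.2,9,1],[0,0,-8.2,0.316,4.2,9,1],[0,0,-8.2,0.316,4.2,9,1],[0,0,-8.2,0.316,4.2,9,1]]
  ]
}}

```text
t: 20.8
eef_pos: [0.4429, 0.1097, 0.1511]
ee_rot: [0.001, -0.35, 0.937, -0.0]
force: [0.2, -0.2, 0.7]
gripper_width: 0.0852
finger_force: 0.0
```

```bash
cat >> h.py <<'E'
def fob(k,n='wrist',grip=.012):
    """close look at one fob from depth+region: centre, heading, and the tool row to grip it"""
    c=cam(n);im,D=arm.get_image(n);P=cloud(c,D)
    e=arm.place_of(n,'eye_'+k);f=arm.place_of(n,'fob_'+k);rg=arm.regions_of(n,'fob_'+k)
    if e: E=ray(c,e[0]['at'],.008)[:2];print('eye',e[0]['confidence'],E)
    if f: F=ray(c,f[0]['at'],.004)[:2];print('fob',f[0]['confidence'],F)
    if rg:
        g=rg[0]['region']; v,u=np.nonzero(g); q=np.array([ray(c,(a,b),.012)[:2] for a,b in zip(u,v)])
        m=q.mean(0); w,V=np.linalg.eigh(np.cov((q-m).T)); d=V[:,1]; 
        if e and d@(E-m)<0: d=-d
        s=(q-m)@d; t=(q-m)@V[:,0]; print('region n',len(q),'conf',rg[0]['confidence'],'len',np.ptp(s),'wid',np.ptp(t),'heading',np.degrees(np.arctan2(d[1],d[0])))
        # far ends: tail end of the paddle is the origin of length
        tail=m+d*np.percentile(s,.5); pad=q[s<np.percentile(s,.5)+.05]; V0=np.array([-d[1],d[0]])
        # refine axis by paddle+ring mid lines
        sp=(q-tail)@d; ctr=[]
        for a in np.arange(.003,.09,.006):
            k2=(sp>a)&(sp<a+.006)
            if k2.sum()>3: tt=(q[k2]-tail)@V0; ctr.append((a+.003,(tt.min()+tt.max())/2,np.ptp(tt)))
        ctr=np.array(ctr); 
        # pixels are of the wire and paddle: line fit
        pf=np.polyfit(ctr[:,0],ctr[:,1],1); h=np.arctan2(d[1],d[0])+np.arctan(pf[0]); d=np.array([np.cos(h),np.sin(h)]); V0=np.array([-d[1],d[0]])
        O=tail+V0*pf[1]+d*.030; print('widths',np.round(ctr[:,2]*1000,0)); print('axis heading',np.degrees(h),'centre',O,'eye@',O+.047*d)
        return O,h
E
python3 - <<'E'
from h import *
st();fob('red')
c=cam('wrist');im,D=arm.get_image('wrist');save('w4',im)
E
```

```text
t 20.8 p [0.4429 0.1097 0.1511] yaw -139.1 z [ 0.0017  0.0006 -1.    ] F [ 0.1679 -0.1825  0.7131] w 0.0852 ff 0.0 j [-0.8548  0.2571  0.6215  2.1137 -0.203   0.8259  2.1747]
eye 0.75 [0.4862 0.1446]
fob 0.62 [0.4454 0.1188]
region n 2016 conf 0.78 len 0.09301226827892092 wid 0.035373766469640994 heading 28.37824496517569
widths [21. 22. 22. 22. 22. 22. 22. 22. 22. 24. 34. 35. 35. 33. 23.]
axis heading 28.883969979076443 centre [0.4467 0.1201] eye@ [0.4878 0.1428]
```

View pics/w4.png

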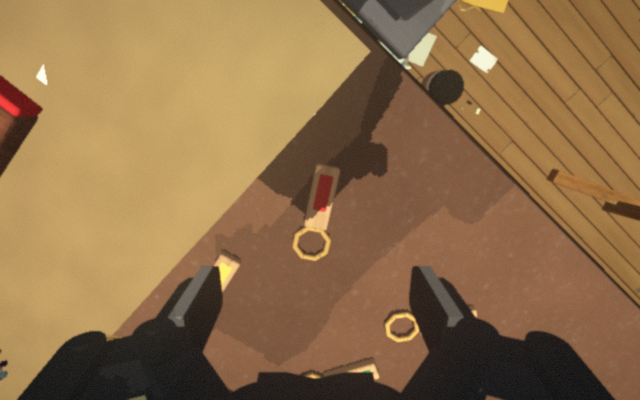

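Red fob: paddle at (322,195), eye at (311,243), heading about 29°. Gripping it now.

```bash
python3 - <<'E'
from h import *
go([.4397,.1162,.0015],180+28.9)
E
```

```text
ROW [0.001, 0.019, 2.413, -0.059, 0.217, 4.971] n>= 3.0
```

Request:
{"op": "apply_moves", "data": {
  "rows": [
    [[0,0,2.413,-0.059,0.217,3.5,0.6],[0,0,2.413,-0.059,0.217,3.5,0.6],[0,0,2.413,-0.059,0.217,3.5,0.6],[0,0,2.413,-0.059,0.217,4.3,0.6],[0,0,2.413,-0.059,0.217,4.95,0.6],[0,0,2.413,-0.059,0.217,4.95,0.6],[0,0,2.413,-0.059,0.217,4.95,0],[0,0,2.413,-0.059,0.217,4.95,0],[0,0,2.413,-0.059,0.217,4.95,0],[0,0,2.413,-0.059,0.217,4.95,0],[0,0,2.413,-0.059,0.217,4.95,0],[0,0,2.413,-0.059,0.217,3.5,0],[0,0,2.413,-0.059,0.217,0,0],[0,0,2.413,-0.059,0.217,0,0],[0,0,2.413,-0.059,0.217,0,0]]
  ],
  "force": 100
}}

```text
t: 22.55
eef_pos: [0.4414, 0.1167, 0.1555]
ee_rot: [0.004, -0.25, 0.968, 0.001]
force: [-0.0, 0.2, -2.0]
gripper_width: 0.0187
finger_force: 99.7
```

```bash
python3 - <<'E'
from h import *
st()
c=cam('wrist');im,D=arm.get_image('wrist');save('w5',im)
e=arm.place_of('wrist','eye_red');print(e[:1]);s=arm.state();T=np.array(c[0]['tool_from_camera'])
if e:
    u,v=e[0]['at']; d=D[int(v)-12:int(v)+12,int(u)-12:int(u)+12]
    w=ray(c,e[0]['at'],s['eef_pos'][2]+.008); print(w,rot(s['ee_rot']).T@(w-s['eef_pos']))
E
```

```text
t 22.55 p [0.4414 0.1167 0.1555] yaw -151.1 z [ 0.0068  0.0046 -1.    ] F [-0.0264  0.2216 -2.0178] w 0.0187 ff 99.71769332885742 j [-0.9424  0.2588  0.7062  2.1152 -0.2301  0.8331  1.9777]
[]
```

View pics/w5.png

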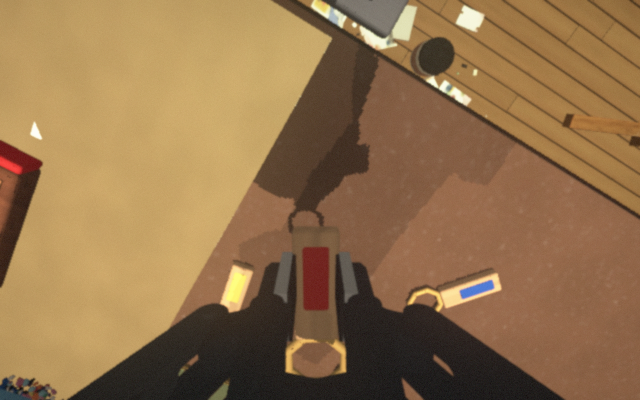

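The red fob is held straight in the fingers, with the paddle at (316,280) and the eye at (315,357). I'll measure the eye in the tool frame.

```bash
cat >> h.py <<'E'
def held():
    """paddle top plane and ring of the held fob in the tool frame"""
    c=cam('wrist');im,D=arm.get_image('wrist');s=arm.state()
    p=c[0];T=np.array(p['tool_from_camera']);v,u=np.mgrid[:400,:640]
    Q=np.stack([(u-p['cx'])/p['fx']*D,(v-p['cy'])/p['fy']*D,D],-1)@T[:3,:3].T+T[:3,3]
    near=(D>0)&(abs(Q[...,1])<.03)&(Q[...,2]>-.035)&(Q[...,2]<.02)&(Q[...,0]<.05)&(Q[...,0]>-.1)
    i=im.astype(int); bright=(i[...,0]>110)&(i[...,0]-i[...,2]>20)
    pad=near&(abs(Q[...,1])<.009)&(Q[...,0]>-.03)&(Q[...,0]<.045)&(Q[...,2]<.012)
    q=Q[pad]; A=np.c_[q[:,0],q[:,1],np.ones(len(q))]; k,_,_,_=np.linalg.lstsq(A,q[:,2],rcond=None); print('paddle top z= %.4f x + %.4f y + %.4f'%tuple(k),'n',len(q),'x range',q[:,0].min(),q[:,0].max())
    r=near&bright&(Q[...,0]<k[2]*0-.032)&(abs(Q[...,1])<.025)
    q=Q[r]; print('ring n',len(q),'min',q.min(0),'max',q.max(0),'mid y',(np.percentile(q[:,1],2)+np.percentile(q[:,1],98))/2,'mean z',np.median(q[:,2]))
    return q
E
python3 - <<'E'
from h import *
held()
E
```

```text
paddle top z= 0.0203 x + 0.1725 y + -0.0074 n 3948 x range -0.0299405858542882 0.02195668244029176
ring n 1059 min [-0.0663 -0.0158 -0.0084] max [-0.032   0.0161 -0.0002] mid y 8.941900565104591e-05 mean z -0.004301829731770096
```

```bash
python3 - <<'E'
from h import *
go([.5304,-.2148,.262],176.85)
E
```

```text
ROW [0.015, 0.017, 6.426, 2.683, -11.136, -3.73] n>= 7.2
```

Request:
{"op": "apply_moves", "data": {
  "rows": [
    [[0,0,0,0,0,-2,0],[0,0,0,0,0,-3.73,0],[0,0,0,0,0,-3.73,0],[0,0,6.426,2.683,-11.136,-3.73,0],[0,0,6.426,2.683,-11.136,-3.73,0],[0,0,6.426,2.683,-11.136,-3.73,0],[0,0,6.426,2.683,-11.136,-3.73,0],[0,0,6.426,2.683,-11.136,-3.73,0],[0,0,6.426,2.683,-11.136,-3.73,0],[0,0,6.426,2.683,-11.136,-3.73,0],[0,0,6.426,2.683,-11.136,-3.73,0],[0,0,6.426,2.683,-11.136,-3.73,0],[0,0,6.426,2.683,-11.136,-3.73,0],[0,0,6.426,2.683,-11.136,-3.73,0]]
  ]
}}

```text
t: 24.1
eef_pos: [0.5304, -0.2137, 0.2613]
ee_rot: [-0.0, 0.027, 1.0, 0.0]
force: [-0.2, 1.1, -1.4]
gripper_width: 0.0184
finger_force: 99.7
```

```bash
python3 - <<'E'
from h import *
st();held()
go([.5304,-.2148,.262],176.85)
c=cam('wrist');im,D=arm.get_image('wrist')
i2,_=arm.get_image('scene')
a=cv2.resize(im[270:400,230:400],(510,390));b=cv2.resize(i2[150:260,320:440],(425,390),interpolation=cv2.INTER_CUBIC)
save('w6',cv2.resize(np.hstack([a,b]),None,fx=.85,fy=.85))
s=arm.state();Rm=rot(s['ee_rot']);print(proj(c,[[.5893,-.218,.213]]),proj(c,(Rm@[-.055,0,-.002]+s['eef_pos'])[None]))
E
```

```text
t 24.1 p [ 0.5304 -0.2137  0.2613] yaw 176.9 z [-0.0005  0.0006 -1.    ] F [-0.2289  1.0702 -1.4096] w 0.0184 ff 99.73136901855469 j [-0.3832  0.4197  0.9347  1.7376 -0.3642  1.1705  2.1722]
paddle top z= 0.0161 x + 0.2673 y + -0.0077 n 4043 x range -0.029970995461107694 0.021985394728285673
ring n 288 min [-0.0645 -0.0139 -0.0054] max [-0.0374  0.0162  0.0001] mid y 0.0014700024689363904 mean z -0.003764973263488805
ROW [0.006, -0.002, 0.014, -0.0, -0.034, -0.016] n>= 0.0
[[313.5619 307.344 ]] [[314.1123 359.6733]]
```

View pics/w6.png

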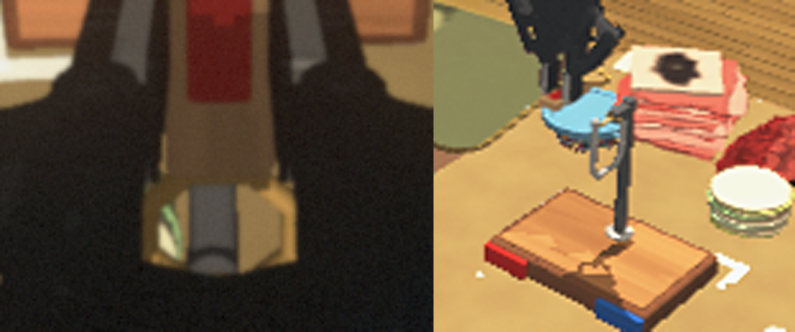

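The ring at (221,225) in the crop frames the post bar centrally, 2 to 3 mm off to the left. I'll correct that and press down.

Request:
{"op": "apply_moves", "data": {
  "rows": [
    [[0,0,0,0,-0.09,0.5,0],[0,0,0,0,-0.09,1.0,0],[0,0,0,0,-0.09,1.4,0],[0,0,0,0,-0.09,1.7,0],[0,0,0,0,-0.09,2.0,0],[0,0,0,0,-0.09,2.2,0],[0,0,0,0,-0.09,2.4,0],[0,0,0,0,-0.09,2.6,0],[0,0,0,0,-0.09,2.8,0],[0,0,0,0,-0.09,3.0,0],[0,0,0,0,-0.09,3.15,0],[0,0,0,0,-0.09,3.3,0],[0,0,0,0,-0.09,3.3,0]]
  ]
}}

```text
t: 25.55
eef_pos: [0.5299, -0.2178, 0.1622]
ee_rot: [-0.0, 0.028, 1.0, 0.0]
force: [0.1, 0.6, 0.2]
gripper_width: 0.0182
finger_force: 99.7
```

```bash
python3 - <<'E'
from h import *
st()
i2,D=arm.get_image('scene');c=cam('scene');P=cloud(c,D)
c=cam('wrist');im,D=arm.get_image('wrist')
a=cv2.resize(im[230:400,220:410],(436,390));b=cv2.resize(i2[170:230,350:410],(390,390),interpolation=cv2.INTER_CUBIC)
save('w7',cv2.resize(np.hstack([a,b]),None,fx=.95,fy=.95))
E
```

```text
t 25.55 p [ 0.5299 -0.2178  0.1622] yaw 176.8 z [-0.0007  0.     -1.    ] F [0.1004 0.6414 0.2005] w 0.0182 ff 99.738929271698 j [-0.3046  0.5352  0.8521  1.8322 -0.4757  0.9929  2.262 ]
```

View pics/w7.png

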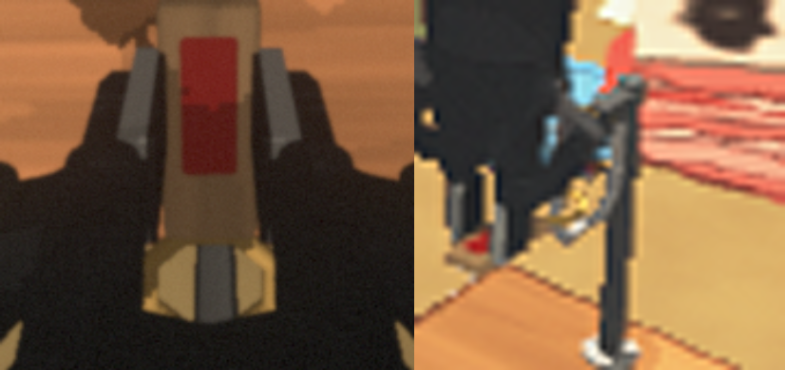

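The ring encircles the nose bar and the force is back to about zero, so the eye is past the gate. I'll lower a little and release.

Request:
{"op": "apply_moves", "data": {
  "rows": [
    [[0,0,0,0,0,0.2,0],[0,0,0,0,0,0.4,0],[0,0,0,0,0,0.4,0.5],[0,0,0,0,0,0.4,0.5],[0,0,0,0,0,0.4,0.5],[0,0,0,0,0,0.4,0.5],[0,0,0,0.3,0,-0.6,0.5],[0,0,0,1,0,-2,0.5],[0,0,0,2,0,-3.6,0.5],[0,0,0,3,0,-4.6,0.5],[0,0,0,3,0,-4.6,0.5],[0,0,0,3,0,-4.6,0.5]]
  ]
}}

```text
t: 26.85
eef_pos: [0.4405, -0.2123, 0.3016]
ee_rot: [0.002, 0.027, 1.0, 0.001]
force: [0.2, 0.9, -0.2]
gripper_width: 0.0426
finger_force: 0.0
```

```bash
cat >> h.py <<'E'
def hook(tag,view=True):
    c=cam('scene');im,D=arm.get_image('scene')
    for k in ('eye_red','eye_green','eye_blue','eye_yellow'):
        r=arm.place_of('scene',k)
        if r: u,v=map(int,r[0]['at']);print(k,round(r[0]['confidence'],2),(u,v),cloud(c,D)[v-2:v+3,u-2:u+3].reshape(-1,3)[:, :].mean(0).round(3))
    if view: save(tag,cv2.resize(im[170:270,310:430],(720,600),interpolation=cv2.INTER_CUBIC))
E
python3 - <<'E'
from h import *
st();hook('s8');fobs()
go([.573,.102,.15],180+2)
E
```

```text
t 26.85 p [ 0.4405 -0.2123  0.3016] yaw 176.9 z [ 0.0033  0.0019 -1.    ] F [ 0.2185  0.9244 -0.1857] w 0.0426 ff 0.0 j [-0.556   0.1656  1.0601  1.8797 -0.1595  1.183   2.0746]
eye_red 0.69 (377, 208) [ 0.681 -0.182  0.08 ]
eye_green 0.63 (276, 192) [0.626 0.264 0.003]
eye_blue 0.66 (250, 200) [0.519 0.304 0.001]
eye_yellow 0.56 (303, 205) [0.618 0.112 0.006]
red eye [(0.23, array([ 0.7795, -0.2317]))] fob [(0.61, array([ 0.6891, -0.226 ]))]
   L 0.0906 head deg -3.6
green eye [(0.54, array([ 0.5162, -0.4778]))] fob []
blue eye [] fob [(0.35, array([ 0.631 , -0.4855]))]
yellow eye [(0.68, array([0.6213, 0.1028])), (0.15, array([ 0.7304, -0.2267]))] fob [(0.81, array([0.5783, 0.095 ])), (0.3, array([ 0.7217, -0.2231]))]
   L 0.0436 head deg 10.2
ROW [-0.002, -0.001, -1.04, -3.831, 10.726, 5.021] n>= 7.5
```

View pics/s8.png

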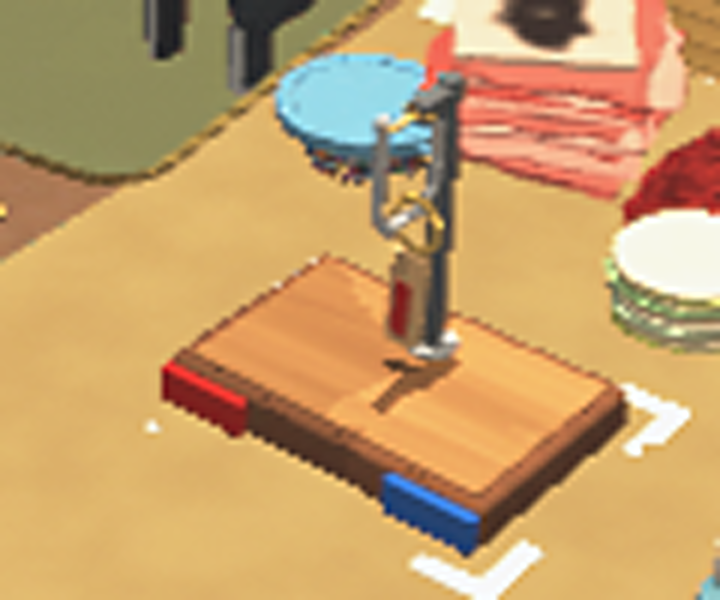

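The red fob hangs on the bottom bar at (415,225), inside the hook with the gate shut at (405,120), and the stand is unmoved. That was picture 14, the last one allowed, so I'll work from numbers now. Yellow is next.

Request:
{"op": "apply_moves", "data": {
  "rows": [
    [[0,0,-1.04,-3.831,10.726,0,0.6],[0,0,-1.04,-3.831,10.726,0,0.6],[0,0,-1.04,-3.831,10.726,0,0.6],[0,0,-1.04,-3.831,10.726,0,0.6],[0,0,-1.04,-3.831,10.726,0,0.6],[0,0,-1.04,-3.831,10.726,0,0.6],[0,0,-1.04,-3.831,10.726,0,0.6],[0,0,-1.04,-3.831,10.726,5,0.6],[0,0,-1.04,-3.831,10.726,5,0.6],[0,0,-1.04,-3.831,10.726,5,0.6],[0,0,-1.04,-3.831,10.726,5,0.6],[0,0,-1.04,-3.831,10.726,5,0.6]]
  ]
}}

```text
t: 28.75
eef_pos: [0.5734, 0.1016, 0.1518]
ee_rot: [-0.0, -0.017, 1.0, -0.0]
force: [0.4, -0.0, 0.9]
gripper_width: 0.0515
finger_force: 0.0
```

```bash
cat >> h.py <<'E'
def grip(k,off=.008):
    r=fob(k)
    if r: O,h=r; g=O-off*np.array([np.cos(h),np.sin(h)]); print('grip',g); go([g[0],g[1],.0015],180+np.degrees(h))
E
python3 - <<'E'
from h import *
st();grip('yellow')
E
```

```text
t 28.75 p [0.5734 0.1016 0.1518] yaw -178.0 z [-0.0002 -0.0008 -1.    ] F [ 0.4383 -0.0106  0.9161] w 0.0515 ff 0.0 j [-0.7989  0.5356  0.7586  1.8149 -0.4395  0.9676  1.7509]
eye 0.87 [0.6261 0.1072]
fob 0.97 [0.5807 0.0987]
region n 2002 conf 0.97 len 0.09364248264293822 wid 0.03435780763388674 heading 8.336820188842122
widths [21. 22. 22. 22. 21. 22. 22. 21. 21. 22. 33. 34. 34. 33. 23.]
axis heading 8.40818992061337 centre [0.5796 0.0992] eye@ [0.6261 0.1061]
grip [0.5717 0.098 ]
ROW [0.012, 0.038, -1.279, 0.102, -0.144, 5.053] n>= 3.0
```

Request:
{"op": "apply_moves", "data": {
  "rows": [
    [[0,0,-1.279,0.06,-0.12,3.5,0.6],[0,0,-1.279,0.06,-0.12,3.5,0.6],[0,0,-1.279,0.06,-0.12,4.3,0.6],[0,0,-1.279,0.06,-0.12,5.0,0.6],[0,0,-1.279,0.06,-0.12,5.0,0.6],[0,0,-1.279,0.06,-0.12,5.0,0],[0,0,-1.279,0.06,-0.12,5.0,0],[0,0,-1.279,0.06,-0.12,5.0,0],[0,0,-1.279,0.06,-0.12,5.0,0],[0,0,-1.279,0.06,-0.12,5.0,0],[0,0,-1.279,0.06,-0.12,3.5,0],[0,0,-1.279,0.06,-0.12,0,0],[0,0,-1.279,0.06,-0.12,-1.8,0],[0,0,-1.279,0.06,-0.12,-3.7,0],[0,0,-1.279,0.06,-0.12,-3.7,0]]
  ],
  "force": 100
}}

```text
t: 30.45
eef_pos: [0.571, 0.0981, 0.2492]
ee_rot: [0.001, -0.073, 0.997, 0.0]
force: [0.3, 1.5, -0.6]
gripper_width: 0.018
finger_force: 99.0
```

```bash
python3 - <<'E'
from h import *
st();held();go([.5304,-.2165,.262],176.85)
E
```

```text
t 30.45 p [0.571  0.0981 0.2492] yaw -171.6 z [ 0.0015  0.0009 -1.    ] F [ 0.3024  1.5412 -0.5769] w 0.018 ff 98.95753383636475 j [-0.8452  0.4102  0.8114  1.7328 -0.3252  1.1371  1.7801]
paddle top z= 0.0211 x + 0.2353 y + -0.0080 n 4088 x range -0.029986231145165174 0.022259182085911065
ring n 674 min [-0.0646 -0.0155 -0.0082] max [-0.032   0.0161 -0.0008] mid y 0.00026554559398799665 mean z -0.004486641190145774
ROW [0.036, 0.113, 2.296, 2.951, -10.155, -0.222] n>= 6.3
```

Request:
{"op": "apply_moves", "data": {
  "rows": [
    [[0,0,0,0,0,-0.4,0],[0,0,2.296,2.951,-10.155,-0.4,0],[0,0,2.296,2.951,-10.155,-0.4,0],[0,0,2.296,2.951,-10.155,-0.4,0],[0,0,2.296,2.951,-10.155,-0.4,0],[0,0,2.296,2.951,-10.155,-0.4,0],[0,0,2.296,2.951,-10.155,-0.4,0],[0,0,2.296,2.951,-10.155,-0.4,0],[0,0,2.296,2.951,-10.155,-0.4,0],[0,0,2.296,2.951,-10.155,-0.4,0],[0,0,2.296,2.951,-10.155,-0.4,0],[0,0,2.296,2.951,-10.155,-0.4,0]]
  ]
}}

```text
t: 31.7
eef_pos: [0.5286, -0.2146, 0.2577]
ee_rot: [-0.0, 0.026, 1.0, 0.0]
force: [-0.1, 0.5, -1.1]
gripper_width: 0.0185
finger_force: 99.0
```

```bash
python3 - <<'E'
from h import *
st();held();go([.5303,-.2172,.162],176.85)
c=cam('scene');im,D=arm.get_image('scene');P=cloud(c,D)
m=(P[...,2]>.203)&(P[...,2]<.222)&(P[...,0]>.57)&(P[...,0]<.61)&(P[...,1]>-.25)&(P[...,1]<-.19)&(D>0);q=P[m];print('nose tip',len(q),q.mean(0) if len(q) else '')
Q,m=standfit(im,D,c);print(len(Q),cv2.minAreaRect(Q[:,:2].astype(np.float32)*1000))
E
```

```text
t 31.7 p [ 0.5286 -0.2146  0.2577] yaw 177.0 z [-0.      0.0004 -1.    ] F [-0.1237  0.4897 -1.1331] w 0.0185 ff 98.9837908744812 j [-0.371   0.4146  0.9175  1.7453 -0.3569  1.1595  2.1703]
paddle top z= 0.0209 x + 0.2361 y + -0.0080 n 4097 x range -0.029977042302822623 0.022281901056003355
ring n 297 min [-0.0652 -0.0134 -0.0062] max [-0.0361  0.0162  0.0001] mid y 0.0015400135778620922 mean z -0.004228437064513979
ROW [0.003, -0.001, 0.033, -0.063, -0.078, 3.189] n>= 1.9
nose tip 11 [ 0.589  -0.2214  0.2086]
1724 ((613.6270141601562, -222.13290405273438), (222.6964874267578, 166.0664825439453), 88.09913635253906)
```

Request:
{"op": "apply_moves", "data": {
  "rows": [
    [[0,0,0,-0.06,-0.08,0.4,0],[0,0,0,-0.06,-0.08,0.9,0],[0,0,0,-0.06,-0.08,1.3,0],[0,0,0,-0.06,-0.08,1.6,0],[0,0,0,-0.06,-0.08,1.9,0],[0,0,0,-0.06,-0.08,2.1,0],[0,0,0,-0.06,-0.08,2.3,0],[0,0,0,-0.06,-0.08,2.5,0],[0,0,0,-0.06,-0.08,2.7,0],[0,0,0,-0.06,-0.08,2.9,0],[0,0,0,-0.06,-0.08,3.05,0],[0,0,0,-0.06,-0.08,3.2,0],[0,0,0,-0.06,-0.08,3.2,0]]
  ]
}}

```text
t: 33.1
eef_pos: [0.5297, -0.2183, 0.1612]
ee_rot: [-0.0, 0.027, 1.0, 0.0]
force: [0.1, 0.1, -0.7]
gripper_width: 0.0182
finger_force: 99.0
```

```bash
python3 - <<'E'
from h import *
st();held()
E
```

```text
t 33.1 p [ 0.5297 -0.2183  0.1612] yaw 176.9 z [-0.0007  0.0001 -1.    ] F [ 0.0976  0.1413 -0.7232] w 0.0182 ff 98.95120024681091 j [-0.2937  0.531   0.8373  1.8328 -0.4671  0.988   2.2576]
paddle top z= 0.0206 x + 0.2431 y + -0.0080 n 4100 x range -0.029987909046118325 0.022242579794412375
ring n 306 min [-0.0629 -0.0155 -0.006 ] max [-0.0356  0.0162  0.0146] mid y 0.0005550613676642644 mean z -0.004300091549122517
```

Request:
{"op": "apply_moves", "data": {
  "rows": [
    [[0,0,0,0,0,0.15,0],[0,0,0,0,0,0.3,0],[0,0,0,0,0,0.3,0.5],[0,0,0,0,0,0.3,0.5],[0,0,0,0,0,0.3,0.5],[0,0,0,0,0,0.3,0.5],[0,0,0,0.3,0,-0.6,0.5],[0,0,0,1,0,-2,0.5],[0,0,0,2,0,-3.6,0.5],[0,0,0,3,0,-4.6,0.5],[0,0,0,3,0,-4.6,0.5],[0,0,0,3,0,-4.6,0.5]]
  ]
}}

```text
t: 34.35
eef_pos: [0.4403, -0.2131, 0.3005]
ee_rot: [0.002, 0.026, 1.0, 0.001]
force: [-0.0, 0.5, -0.9]
gripper_width: 0.0427
finger_force: 0.0
```

```bash
cat >> h.py <<'E'
def hookcheck():
    c=cam('scene');im,D=arm.get_image('scene');P=cloud(c,D);i=im.astype(int);B=np.array([.615,-.22,.135])
    hsv=cv2.cvtColor(im,cv2.COLOR_RGB2HSV)
    sel=(np.linalg.norm(P[...,:2]-B[:2],axis=-1)<.06)&(D>0)&(P[...,2]>.035)&(P[...,2]<.24)
    for k,(a,b) in dict(red=(0,6),yellow=(24,33),green=(40,85),blue=(100,130)).items():
        m=sel&(hsv[...,1]>130)&(hsv[...,2]>60)&(hsv[...,0]>=a)&(hsv[...,0]<=b);q=P[m]
        if len(q)>2: print(k,'inlay?',len(q),q.mean(0))
    m=sel&(hsv[...,0]>=15)&(hsv[...,0]<=28)&(hsv[...,1]>90)
    print('brass z hist',np.histogram(P[m][:,2],bins=np.arange(.04,.24,.02)))
    for k in ('eye_red','eye_green','eye_blue','eye_yellow'):
        for n in ('scene','side'):
            if n=='side': arm.get_image(n)
            r=arm.place_of(n,k); print(k,n,[(round(a['confidence'],2),ray(cam(n),a['at'],.12)) for a in r[:2]])
E
python3 - <<'E'
from h import *
st();hookcheck();go([.60,.25,.22],180-36)
E
```

```text
t 34.35 p [ 0.4403 -0.2131  0.3005] yaw 177.0 z [ 0.0032  0.0019 -1.    ] F [-0.007   0.5037 -0.9344] w 0.0427 ff 0.0 j [-0.5358  0.1623  1.0374  1.8806 -0.1545  1.1802  2.0727]
brass z hist (array([10, 43, 44, 54, 35, 22,  5,  1, 11]), array([0.04, 0.06, 0.08, 0.1 , 0.12, 0.14, 0.16, 0.18, 0.2 , 0.22]))
eye_red scene [(0.63, array([ 0.6268, -0.2083,  0.12  ]))]
eye_red side [(0.61, array([ 0.6439, -0.2549,  0.12  ]))]
eye_green scene [(0.43, array([0.4691, 0.1063, 0.12  ]))]
eye_green side [(0.68, array([0.5251, 0.4457, 0.12  ]))]
eye_blue scene [(0.58, array([0.38  , 0.1401, 0.12  ]))]
eye_blue side [(0.54, array([0.4319, 0.4591, 0.12  ])), (0.27, array([ 0.4502, -0.013 ,  0.12  ]))]
eye_yellow scene [(0.73, array([0.3885, 0.1388, 0.12  ])), (0.71, array([ 0.6075, -0.2108,  0.12  ]))]
eye_yellow side [(0.48, array([ 0.619 , -0.2413,  0.12  ]))]
ROW [-0.004, -0.001, 6.582, -4.493, 15.721, 2.65] n>= 9.9
```

Request:
{"op": "apply_moves", "data": {
  "rows": [
    [[0,0,6.5,-4.1,16.7,2.3,0.6],[0,0,6.5,-4.1,16.7,2.3,0.6],[0,0,6.5,-4.1,16.7,2.3,0.6],[0,0,6.5,-4.1,16.7,2.3,0.6],[0,0,6.5,-4.1,16.7,2.3,0.6],[0,0,6.5,-4.1,16.7,2.3,0.6],[0,0,6.5,-4.1,16.7,2.3,0.6],[0,0,6.5,-4.1,16.7,2.3,0.6],[0,0,6.5,-4.1,16.7,2.3,0.6],[0,0,6.5,-4.1,16.7,2.3,0.6],[0,0,6.5,-4.1,16.7,5,0.6],[0,0,6.5,-4.1,16.7,5,0.6],[0,0,6.5,-4.1,16.7,5,0.6],[0,0,6.5,-4.1,16.7,5,0.6],[0,0,6.5,-4.1,16.7,5,0.6]]
  ]
}}

```text
t: 36.5
eef_pos: [0.5907, 0.2792, 0.1514]
ee_rot: [0.001, 0.306, 0.952, 0.001]
force: [0.1, -0.7, 1.4]
gripper_width: 0.0515
finger_force: 0.0
```

```bash
python3 - <<'E'
from h import *
st();grip('green')
E
```

```text
t 36.5 p [0.5907 0.2792 0.1514] yaw 144.3 z [ 0.002   0.0005 -1.    ] F [ 0.0745 -0.6993  1.4071] w 0.0515 ff 0.0 j [-1.0142  0.67    0.7731  1.6296 -0.5209  1.057   0.8611]
eye 0.57 [0.6234 0.2633]
fob 0.92 [0.5828 0.2844]
region n 2160 conf 0.88 len 0.09345775886803812 wid 0.03483182374115945 heading -28.44069625481046
widths [22. 22. 22. 22. 22. 21. 21. 22. 22. 24. 33. 35. 35. 34. 25.]
axis heading -28.3765781412587 centre [0.5825 0.2848] eye@ [0.6239 0.2625]
grip [0.5755 0.2886]
ROW [0.02, 0.007, -1.449, 0.573, -0.056, 4.984] n>= 3.0
```

Request:
{"op": "apply_moves", "data": {
  "rows": [
    [[0,0,-1.45,0.54,-0.05,3.5,0.6],[0,0,-1.45,0.54,-0.05,3.5,0.6],[0,0,-1.45,0.54,-0.05,4.3,0.6],[0,0,-1.45,0.54,-0.05,4.95,0.6],[0,0,-1.45,0.54,-0.05,4.95,0.6],[0,0,-1.45,0.54,-0.05,4.95,0],[0,0,-1.45,0.54,-0.05,4.95,0],[0,0,-1.45,0.54,-0.05,4.95,0],[0,0,-1.45,0.54,-0.05,4.95,0],[0,0,-1.45,0.54,-0.05,4.95,0],[0,0,-1.45,0.54,-0.05,3.5,0],[0,0,-1.45,0.54,-0.05,0,0],[0,0,-1.45,0.54,-0.05,-1.8,0],[0,0,-1.45,0.54,-0.05,-3.7,0],[0,0,-1.45,0.54,-0.05,-3.7,0]]
  ],
  "force": 100
}}

```text
t: 38.2
eef_pos: [0.5757, 0.2879, 0.2484]
ee_rot: [0.001, 0.245, 0.97, 0.001]
force: [0.9, 1.5, -0.4]
gripper_width: 0.0185
finger_force: 98.6
```

```bash
python3 - <<'E'
from h import *
st();held();go([.5304,-.2165,.262],176.85)
E
```

```text
t 38.2 p [0.5757 0.2879 0.2484] yaw 151.6 z [ 0.0015  0.0012 -1.    ] F [ 0.9019  1.534  -0.4002] w 0.0185 ff 98.64935159683228 j [-1.0703  0.5489  0.8124  1.5668 -0.4182  1.2058  0.8951]
paddle top z= 0.0172 x + 0.2586 y + -0.0077 n 4103 x range -0.029979547647313087 0.022954984554226697
ring n 1074 min [-0.0684 -0.0155 -0.0085] max [-0.032   0.0163 -0.0002] mid y 0.00043536991282474864 mean z -0.004316632987949154
ROW [0.093, 0.086, -5.047, -6.591, -15.563, -0.29] n>= 10.1
```

Request:
{"op": "apply_moves", "data": {
  "rows": [
    [[0,0,0,0,0,-0.5,0],[0,0,-5.05,-6.6,-15.6,-0.5,0],[0,0,-5.05,-6.6,-15.6,-0.5,0],[0,0,-5.05,-6.6,-15.6,-0.5,0],[0,0,-5.05,-6.6,-15.6,-0.5,0],[0,0,-5.05,-6.6,-15.6,-0.5,0],[0,0,-5.05,-6.6,-15.6,-0.5,0],[0,0,-5.05,-6.6,-15.6,-0.5,0],[0,0,-5.05,-6.6,-15.6,-0.5,0],[0,0,-5.05,-6.6,-15.6,-0.5,0],[0,0,-5.05,-6.6,-15.6,-0.5,0],[0,0,-5.05,-6.6,-15.6,-0.5,0],[0,0,-5.05,-6.6,-15.6,-0.5,0],[0,0,-5.05,-6.6,-15.6,-0.5,0],[0,0,-5.05,-6.6,-15.6,-0.5,0]]
  ]
}}

```text
t: 39.75
eef_pos: [0.5283, -0.216, 0.2596]
ee_rot: [-0.0, 0.026, 1.0, 0.0]
force: [-0.3, -0.4, 0.0]
gripper_width: 0.0188
finger_force: 98.7
```

```bash
python3 - <<'E'
from h import *
st();held();go([.531,-.2172,.162],176.85)
E
```

```text
t 39.75 p [ 0.5283 -0.216   0.2596] yaw 177.0 z [-0.0002  0.0006 -1.    ] F [-0.2775 -0.3676  0.0346] w 0.0188 ff 98.6890697479248 j [-0.3336  0.3955  0.8646  1.7413 -0.3265  1.1565  2.1459]
paddle top z= 0.0170 x + 0.2484 y + -0.0076 n 4113 x range -0.02996206153909245 0.02284953606785895
ring n 308 min [-0.0647 -0.0129 -0.0062] max [-0.0349  0.0163 -0.0003] mid y 0.001632409279721107 mean z -0.0038026419950666357
ROW [0.006, -0.001, 0.039, -0.092, -0.034, 3.256] n>= 2.0
```

Request:
{"op": "apply_moves", "data": {
  "rows": [
    [[0,0,0,-0.09,-0.05,0.4,0],[0,0,0,-0.09,-0.05,0.9,0],[0,0,0,-0.09,-0.05,1.3,0],[0,0,0,-0.09,-0.05,1.6,0],[0,0,0,-0.09,-0.05,1.9,0],[0,0,0,-0.09,-0.05,2.1,0],[0,0,0,-0.09,-0.05,2.3,0],[0,0,0,-0.09,-0.05,2.5,0],[0,0,0,-0.09,-0.05,2.7,0],[0,0,0,-0.09,-0.05,2.9,0],[0,0,0,-0.09,-0.05,3.1,0],[0,0,0,-0.09,-0.05,3.25,0],[0,0,0,-0.09,-0.05,3.25,0]]
  ]
}}

```text
t: 41.1
eef_pos: [0.5303, -0.2192, 0.1616]
ee_rot: [-0.0, 0.027, 1.0, 0.0]
force: [-0.6, 1.0, 0.1]
gripper_width: 0.0186
finger_force: 98.7
```

```bash
python3 - <<'E'
from h import *
st();held()
E
```

```text
t 41.1 p [ 0.5303 -0.2192  0.1616] yaw 176.9 z [-0.0008  0.     -1.    ] F [-0.6435  0.9865  0.131 ] w 0.0186 ff 98.6900782585144 j [-0.2612  0.5152  0.7908  1.8293 -0.435   0.9801  2.2307]
paddle top z= 0.0187 x + 0.2463 y + -0.0076 n 4096 x range -0.029982315264743445 0.02274536083097367
ring n 320 min [-0.0876 -0.0156 -0.0068] max [-0.0349  0.0162  0.0196] mid y 0.0006710489660387503 mean z -0.003911720554423556
```

Request:
{"op": "apply_moves", "data": {
  "rows": [
    [[0,0,0,0,0,0.15,0],[0,0,0,0,0,0.25,0],[0,0,0,0,0,0.25,0.5],[0,0,0,0,0,0.25,0.5],[0,0,0,0,0,0.25,0.5],[0,0,0,0,0,0.25,0.5],[0,0,0,0.3,0,-0.6,0.5],[0,0,0,1,0,-2,0.5],[0,0,0,2,0,-3.6,0.5],[0,0,0,3,0,-4.6,0.5],[0,0,0,3,0,-4.6,0.5],[0,0,0,3,0,-4.6,0.5]]
  ]
}}

```text
t: 42.35
eef_pos: [0.4409, -0.214, 0.3011]
ee_rot: [0.002, 0.027, 1.0, 0.001]
force: [0.5, 0.8, -0.2]
gripper_width: 0.0428
finger_force: 0.0
```

```bash
python3 - <<'E'
from h import *
st();hookcheck()
c=cam('scene');arm.get_image('scene')
for k in('fob_blue','eye_blue'):print(k,[(round(a['confidence'],2),ray(c,a['at'],.005)) for a in arm.place_of('scene',k)[:2]])
go([.458,.308,.15],180-39)
E
```

```text
t 42.35 p [ 0.4409 -0.214   0.3011] yaw 177.0 z [ 0.0031  0.0016 -1.    ] F [ 0.4551  0.7702 -0.2473] w 0.0428 ff 0.0 j [-0.4748  0.1507  0.9647  1.8768 -0.137   1.1797  2.0546]
yellow inlay? 3 [ 0.6162 -0.2257  0.1634]
brass z hist (array([10, 31, 43, 66, 45, 28,  5,  0, 12]), array([0.04, 0.06, 0.08, 0.1 , 0.12, 0.14, 0.16, 0.18, 0.2 , 0.22]))
eye_red scene [(0.5, array([ 0.6459, -0.208 ,  0.12  ]))]
eye_red side [(0.71, array([ 0.5971, -0.1071,  0.12  ])), (0.37, array([ 0.6247, -0.228 ,  0.12  ]))]
eye_green scene [(0.51, array([ 0.6203, -0.2082,  0.12  ]))]
eye_green side [(0.42, array([ 0.6067, -0.2239,  0.12  ]))]
eye_blue scene [(0.57, array([0.3833, 0.1452, 0.12  ]))]
eye_blue side [(0.63, array([0.4265, 0.4557, 0.12  ])), (0.34, array([ 0.4502, -0.0333,  0.12  ]))]
eye_yellow scene [(0.63, array([ 0.6217, -0.2069,  0.12  ]))]
eye_yellow side [(0.66, array([ 0.4484, -0.0069,  0.12  ])), (0.57, array([ 0.6185, -0.22  ,  0.12  ]))]
fob_blue [(0.54, array([0.4656, 0.2991, 0.005 ]))]
eye_blue [(0.64, array([0.5039, 0.2771, 0.005 ]))]
ROW [-0.0, 0.001, 7.184, 0.36, 17.42, 5.007] n>= 10.9
```

Request:
{"op": "apply_moves", "data": {
  "rows": [
    [[0,0,7,0.3,17.2,0,0.6],[0,0,7,0.3,17.2,0,0.6],[0,0,7,0.3,17.2,0,0.6],[0,0,7,0.3,17.2,0,0.6],[0,0,7,0.3,17.2,0,0.6],[0,0,7,0.3,17.2,0,0.6],[0,0,7,0.3,17.2,0,0.6],[0,0,7,0.3,17.2,0,0.6],[0,0,7,0.3,17.2,0,0.6],[0,0,7,0.3,17.2,0,0.6],[0,0,7,0.3,17.2,5,0.6],[0,0,7,0.3,17.2,5,0.6],[0,0,7,0.3,17.2,5,0.6],[0,0,7,0.3,17.2,5,0.6],[0,0,7,0.3,17.2,5,0.6],[0,0,7,0.3,17.2,5,0.6]]
  ]
}}

```text
t: 44.75
eef_pos: [0.4598, 0.3007, 0.1509]
ee_rot: [0.0, 0.326, 0.945, -0.0]
force: [-0.5, -0.6, 0.4]
gripper_width: 0.0509
finger_force: 0.0
```

```bash
python3 - <<'E'
from h import *
st();grip('blue')
E
```

```text
t 44.75 p [0.4598 0.3007 0.1509] yaw 141.9 z [ 0.0004 -0.0004 -1.    ] F [-0.5398 -0.6393  0.4242] w 0.0509 ff 0.0 j [-1.0752  0.4223  0.5503  1.8933 -0.2761  0.9013  0.5147]
eye 0.59 [0.4986 0.2792]
fob 0.56 [0.4631 0.3105]
region n 2056 conf 0.92 len 0.09332249056598094 wid 0.033538208979807756 heading -39.0422425052956
widths [21. 21. 21. 21. 21. 22. 21. 21. 20. 22. 32. 34. 33. 33. 25.]
axis heading -38.904780748242004 centre [0.4617 0.3101] eye@ [0.4983 0.2806]
grip [0.4555 0.3152]
ROW [0.025, 0.002, 0.154, 0.411, 0.266, 5.006] n>= 3.0
```

Request:
{"op": "apply_moves", "data": {
  "rows": [
    [[0,0,0.154,0.4,0.26,3.5,0.6],[0,0,0.154,0.4,0.26,3.5,0.6],[0,0,0.154,0.4,0.26,4.3,0.6],[0,0,0.154,0.4,0.26,4.95,0.6],[0,0,0.154,0.4,0.26,4.95,0.6],[0,0,0.154,0.4,0.26,4.95,0],[0,0,0.154,0.4,0.26,4.95,0],[0,0,0.154,0.4,0.26,4.95,0],[0,0,0.154,0.4,0.26,4.95,0],[0,0,0.154,0.4,0.26,4.95,0],[0,0,0.154,0.4,0.26,3.5,0],[0,0,0.154,0.4,0.26,0,0],[0,0,0.154,0.4,0.26,-1.8,0],[0,0,0.154,0.4,0.26,-3.7,0],[0,0,0.154,0.4,0.26,-3.7,0]]
  ],
  "force": 100
}}

```text
t: 46.45
eef_pos: [0.4546, 0.3144, 0.2487]
ee_rot: [0.0, 0.333, 0.943, 0.001]
force: [0.7, 1.4, -0.7]
gripper_width: 0.0184
finger_force: 98.9
```

```bash
python3 - <<'E'
from h import *
st();held();go([.5304,-.2165,.262],176.85)
E
```

```text
t 46.45 p [0.4546 0.3144 0.2487] yaw 141.1 z [ 0.0011  0.0015 -1.    ] F [ 0.7303  1.4461 -0.6893] w 0.0184 ff 98.86756539344788 j [-1.1603  0.3095  0.6128  1.7943 -0.1988  1.0978  0.4132]
paddle top z= 0.0162 x + 0.2764 y + -0.0075 n 3979 x range -0.029991356584768675 0.02159709912252499
ring n 1081 min [-0.0681 -0.0154 -0.0082] max [-0.0321  0.0164  0.0004] mid y 0.0006698526739992803 mean z -0.004376012113709776
ROW [0.117, 0.049, -7.155, -13.039, -12.266, -0.308] n>= 10.7
```

Request:
{"op": "apply_moves", "data": {
  "rows": [
    [[0,0,0,0,0,-0.5,0],[0,0,-7.155,-13.04,-12.27,-0.5,0],[0,0,-7.155,-13.04,-12.27,-0.5,0],[0,0,-7.155,-13.04,-12.27,-0.5,0],[0,0,-7.155,-13.04,-12.27,-0.5,0],[0,0,-7.155,-13.04,-12.27,-0.5,0],[0,0,-7.155,-13.04,-12.27,-0.5,0],[0,0,-7.155,-13.04,-12.27,-0.5,0],[0,0,-7.155,-13.04,-12.27,-0.5,0],[0,0,-7.155,-13.04,-12.27,-0.5,0],[0,0,-7.155,-13.04,-12.27,-0.5,0],[0,0,-7.155,-13.04,-12.27,-0.5,0],[0,0,-7.155,-13.04,-12.27,-0.5,0],[0,0,-7.155,-13.04,-12.27,-0.5,0],[0,0,-7.155,-13.04,-12.27,-0.5,0],[0,0,-7.155,-13.04,-12.27,-0.5,0]]
  ]
}}

```text
t: 48.1
eef_pos: [0.5288, -0.2159, 0.2607]
ee_rot: [0.0, 0.026, 1.0, 0.0]
force: [1.4, 0.6, 0.5]
gripper_width: 0.0181
finger_force: 98.9
```

```bash
python3 - <<'E'
from h import *
st();held();go([.5302,-.2176,.162],176.85)
c=cam('scene');im,D=arm.get_image('scene');P=cloud(c,D)
m=(P[...,2]>.203)&(P[...,2]<.222)&(P[...,0]>.57)&(P[...,0]<.61)&(P[...,1]>-.25)&(P[...,1]<-.19)&(D>0);q=P[m];print('nose tip',len(q),q.mean(0) if len(q) else '')
E
```

```text
t 48.1 p [ 0.5288 -0.2159  0.2607] yaw 177.0 z [ 0.0008  0.0006 -1.    ] F [1.3669 0.5961 0.4591] w 0.0181 ff 98.90828490257263 j [-0.2794  0.3722  0.7852  1.7383 -0.2867  1.1491  2.1093]
paddle top z= 0.0161 x + 0.2725 y + -0.0074 n 3960 x range -0.029943933178686613 0.021362327759895904
ring n 275 min [-0.0649 -0.014  -0.0053] max [-0.0369  0.0163 -0.    ] mid y 0.0016856791449650363 mean z -0.003473249026713171
ROW [0.007, 0.007, 0.038, -0.048, -0.057, 3.285] n>= 2.0
nose tip 12 [ 0.5908 -0.2213  0.2079]
```

Request:
{"op": "apply_moves", "data": {
  "rows": [
    [[0,0,0,-0.04,-0.05,0.4,0],[0,0,0,-0.04,-0.05,0.9,0],[0,0,0,-0.04,-0.05,1.3,0],[0,0,0,-0.04,-0.05,1.6,0],[0,0,0,-0.04,-0.05,1.9,0],[0,0,0,-0.04,-0.05,2.1,0],[0,0,0,-0.04,-0.05,2.3,0],[0,0,0,-0.04,-0.05,2.5,0],[0,0,0,-0.04,-0.05,2.7,0],[0,0,0,-0.04,-0.05,2.9,0],[0,0,0,-0.04,-0.05,3.1,0],[0,0,0,-0.04,-0.05,3.28,0],[0,0,0,-0.04,-0.05,3.28,0]]
  ]
}}

```text
t: 49.5
eef_pos: [0.5293, -0.2186, 0.161]
ee_rot: [-0.001, 0.027, 1.0, 0.0]
force: [-0.6, 0.4, 0.4]
gripper_width: 0.0185
finger_force: 98.9
```

```bash
python3 - <<'E'
from h import *
st();held()
E
```

```text
t 49.5 p [ 0.5293 -0.2186  0.161 ] yaw 176.9 z [-0.001   0.0001 -1.    ] F [-0.611   0.3547  0.4334] w 0.0185 ff 98.901207447052 j [-0.2147  0.4919  0.7214  1.8309 -0.3885  0.9659  2.1909]
paddle top z= 0.0165 x + 0.2640 y + -0.0073 n 3954 x range -0.02997907717466196 0.021135588220734705
ring n 345 min [-0.0823 -0.0146 -0.0059] max [-0.0363  0.0162  0.02  ] mid y 0.0013180655564169527 mean z -0.00335564018090434
```

Released and backing off; then a check of the stand and hook from above.

Request:
{"op": "apply_moves", "data": {
  "rows": [
    [[0,0,0,0,0,0.1,0],[0,0,0,0,0,0.2,0],[0,0,0,0,0,0.2,0.5],[0,0,0,0,0,0.2,0.5],[0,0,0,0,0,0.2,0.5],[0,0,0,0,0,0.2,0.5],[0,0,0,0.3,0,-0.6,0.5],[0,0,0,1,0,-2,0.5],[0,0,0,2,0,-3.6,0.5],[0,0,0,3,1,-5,0.5],[0,0,0,3,6,-8.5,0.5],[0,0,0,3,6,-8.5,0.5],[0,0,0,3,6,-8.5,0.5],[0,0,0,3,6,-8.5,0.5],[0,0,0,3,6,-8.5,0.5],[0,0,0,3,6,-8.5,0.5],[0,0,0,3,6,-8.5,0.5],[0,0,0,3,6,-8.5,0.5],[0,0,0,3,6,-8.5,0.5]]
  ]
}}

```text
t: 51.45
eef_pos: [0.4492, -0.0349, 0.4164]
ee_rot: [-0.0, 0.028, 1.0, -0.0]
force: [0.5, 0.3, -0.7]
gripper_width: 0.0427
finger_force: 0.0
```

```bash
python3 - <<'E'
from h import *
st();hookcheck();pose('wrist')
c=cam('wrist');im,D=arm.get_image('wrist');i=im.astype(int);P=cloud(c,D)
# marks: predicted vs seen
w=(i.min(2)>150)&(i.max(2)-i.min(2)<60)
n,l,s,ce=cv2.connectedComponentsWithStats(w.astype(np.uint8))
for k in range(1,n):
    if s[k,4]>6:
        m=ray(c,ce[k],.002)
        if .45<m[0]<.78 and -.42<m[1]<-.05: print('white',s[k],m)
m=(P[...,2]>.19)&(P[...,2]<.225)&(P[...,0]>.54)&(P[...,0]<.64)&(P[...,1]>-.27)&(P[...,1]<-.17)&(D>0)
q=P[m];print(len(q))
for a in np.arange(.58,.64,.01):
    t=q[(q[:,0]>=a)&(q[:,0]<a+.01)]
    if len(t):print(round(a,3),len(t),t.mean(0),t[:,2].min())
E
```

```text
t 51.45 p [ 0.4492 -0.0349  0.4164] yaw 176.8 z [-0.0008 -0.0003 -1.    ] F [ 0.5323  0.3194 -0.6755] w 0.0427 ff 0.0 j [-0.6938 -0.0655  0.6714  1.7609  0.0414  1.4329  1.4865]
yellow inlay? 4 [ 0.6029 -0.2323  0.1566]
blue inlay? 15 [ 0.5936 -0.217   0.075 ]
brass z hist (array([19, 40, 47, 80, 53, 36,  5,  3,  9]), array([0.04, 0.06, 0.08, 0.1 , 0.12, 0.14, 0.16, 0.18, 0.2 , 0.22]))
eye_red scene [(0.54, array([ 0.6379, -0.2101,  0.12  ]))]
eye_red side []
eye_green scene [(0.37, array([ 0.6127, -0.2105,  0.12  ]))]
eye_green side [(0.54, array([ 0.6133, -0.2343,  0.12  ]))]
eye_blue scene [(0.48, array([ 0.6196, -0.2171,  0.12  ]))]
eye_blue side [(0.29, array([ 0.6242, -0.2232,  0.12  ]))]
eye_yellow scene [(0.61, array([ 0.6201, -0.2147,  0.12  ]))]
eye_yellow side [(0.4, array([ 0.6274, -0.2184,  0.12  ]))]
bumper_left [ 0.5429 -0.1401] 0.61
bumper_right [ 0.5321 -0.293 ] 0.66
7574 ((615.4037475585938, -220.2392578125), (219.25640869140625, 157.56910705566406), 87.658935546875)
yaw -0.07028065049072896 len 0.15327143370063007 ctr [ 0.6158 -0.2221]
white [265 183   6   6  25] [ 0.5203 -0.1229  0.002 ]
white [136 185  30  32 406] [ 0.5272 -0.3382  0.002 ]
white [220 260   5  12  33] [ 0.6733 -0.2249  0.002 ]
white [157 268  17  26 165] [ 0.708  -0.3473  0.002 ]
white [177 286   8   7  45] [ 0.7199 -0.3138  0.002 ]
203
0.58 89 [ 0.5875 -0.2183  0.2042] 0.19029355567416073
0.59 35 [ 0.5932 -0.2176  0.2062] 0.19334637103253943
0.6 28 [ 0.6049 -0.2195  0.2024] 0.20028972624679425
0.61 31 [ 0.6148 -0.2198  0.2026] 0.19895687865364625
0.62 20 [ 0.6224 -0.2174  0.1975] 0.19338183621408161
```

Request:
{"op": "apply_moves", "data": {
  "rows": [
    [[0,0,0,0,0,0,0.5],[0,0,0,0,0,0,0.5],[0,0,0,0,0,0,0.5],[0,0,0,0,0,0,0.5],[0,0,0,0,0,0,0.5],[0,0,0,0,0,0,0.5],[0,0,0,0,0,0,0.5],[0,0,0,0,0,0,0.5],[0,0,0,0,0,0,0.5],[0,0,0,0,0,0,0.5]]
  ]
}}

```text
t: 53.3
eef_pos: [0.4494, -0.0342, 0.4168]
ee_rot: [0.0, 0.027, 1.0, -0.0]
force: [-0.3, 0.1, 0.0]
gripper_width: 0.0428
finger_force: 0.0
```

```bash
python3 - <<'E'
from h import *
# triangulate each eye from scene and side before handing in
cs={n:cam(n) for n in('scene','side')}
for n in cs: arm.get_image(n)
for k in('red','green','blue','yellow'):
    L=[]
    for n,c in cs.items():
        arm.get_image(n); r=arm.place_of(n,'eye_'+k)
        if r: a=r[0]['at'];p,Rc,t=c;d=Rc@np.array([(a[0]-p['cx'])/p['fx'],(a[1]-p['cy'])/p['fy'],1]);L.append((t,d/np.linalg.norm(d)))
    if len(L)==2:
        A=sum(np.eye(3)-np.outer(d,d) for t,d in L);b=sum((np.eye(3)-np.outer(d,d))@t for t,d in L);x=np.linalg.solve(A,b);print(k,x,'dist',np.linalg.norm(x-[.6154,-.2203,.135]),'gap',[round(float(np.linalg.norm((np.eye(3)-np.outer(d,d))@(x-t))),4) for t,d in L])
    else: print(k,len(L))
E
```

```text
red [ 0.6091 -0.219   0.1399] dist 0.008078767299532373 gap [0.0003, 0.0003]
green [ 0.6899 -0.4777  0.0009] dist 0.29966673015189077 gap [0.0351, 0.0351]
blue [ 0.6062 -0.2217  0.1223] dist 0.015724995841647004 gap [0.0063, 0.0063]
yellow [ 0.6296 -0.2099  0.1244] dist 0.020515985973120543 gap [0.0012, 0.0012]
```

```bash
python3 -c "
from h import *
print(arm.sign_off())"
```

```text
the job is handed in; nothing more can be done
None
```

I handed the job in at about 55 s of the 210 s; it gave no verdict back. The stand measured square in its marks (about 5 mm and 0.03–0.06 rad off). All four fobs looked to be on the hook with the gate shut, green less surely, as its last position fix misread.

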